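# Plate the biscuits and put the tools back in the foam case

## Robot

A 7-joint arm with a two-finger parallel gripper is mounted at the origin on the work surface. World frame = base frame: x ahead of the robot, y to its left, z up, the work surface at z = 0. Lengths are in m, angles in rad, forces in N, time in s.
With the tool pointing down it reaches from about 0.425 to 0.925 m from the base axis. Payload 6.8 kg.
Tool frame: the origin (TCP) lies on the centre line of the jaws, within the pads' length; the fingertips stand 8 mm ahead of it and the grasp point (between the pads) lies 11 mm behind it (bot.tips_ahead is the distance from the TCP to the fingertips, in m); z points along the fingers, y is the line along which they close (so a half turn about z gives the same grasp; the last joint's range is limited). The gripper opens to 85 mm and grips with 20 to 120 N. Pads are 22 mm wide; open, the fingers measure 114 mm over their backs; the gripper's body (76 mm by 85 mm) begins 54 mm behind the grasp point. The pads swing forward as they close: fully open they stand 13 mm farther back than shut.
Start: joints at [-1.29, 0.477, 0.022, 1.555, -0.011, 1.109, -0.083], TCP at [0.256, 0.625, 0.239] pointing down, gripper open.
Joint ranges: [-2.96, 2.96], [-0.34, 2.1], [-1.41, 1.46], [0.24, 2.44], [-1.37, 4.51], [0.17, 1.92], [-2.96, 2.96]. Speed limits (rad/s): [2.39, 2.39, 3.14, 3.14, 3.14, 3.14, 3.14].

## Interface

Orientations are given as a unit quaternion [w, x, y, z].
In Python, from station import bot gives the robot as it stands.
- The arm moves only by the tool send_rows, never from a script. Its argument "deltas" is text: rows parted by semicolons, each of 4 numbers parted by spaces: the shift along the tool's x, y, z in m, then the turn about the tool's z in degrees. In form: x y z spin; .... A call has 1 to 5 rows; each row is the pose to reach, as a shift and turn from the pose commanded when the call began, along the tool's axes at that moment; what a row does not reach only later rows make up. A row lasts 1/10 s, in which the tool goes at most 50 mm and 8.59 degrees, less where a joint would pass 70% of its speed; a pose out of reach is approached as far as the arm can. A call with a gripper value outside its range is refused whole. "claw" is the opening, from 0 (shut) to 1 (fully open), set as the call begins (left out, the last holds). The fingers move at their own pace and stop on an object; "force" is the grip in N (left out, the last holds). Time passes only in rows, so rows that repeat a pose let the fingers close. It gives the time, the measured TCP pose, the force, the opening and the grip force at its end, in the units of the state.
- bot.get_obs(): the state, without advancing time (a new reading comes with each control period).
- bot.read_camera(name): name is "scene" or "top" or "wrist"; returns a dict with "img" (384x512x3 uint8, red, green, blue), "depth" (384x512 float32, m along the optical axis (not along the pixel's ray), 0 where there is no reading), "fx", "fy", "cx", "cy" (pixels), "dist_coeffs" ([k1, k2, p1, p2, k3] as OpenCV has them; the pictures are not rectified), "camera_from_world" (4x4, takes a point from world to camera coordinates). Camera axes: x right, y up, looking along -z (the intrinsics and any distortion apply to the point x, -y, -z); pixel columns grow to the right and rows downward; lengths in m; the calibration is good to about 2 mm. A picture is of the moment at which its call begins.
- bot.hand_in(): hands the job in; it is judged then, once.
Trained networks look in a picture, given as the dict that the camera call returned (one of the last four; its "shot" number tells which), for a name from the list of things; names that differ only in an ending like _2 or _b are one class to them, and where a whole thing is asked for, a point or a joint stands for the part that bears it (a point fixed in the world has none). Each returns a list of dicts, best first, with "confidence" (0 to 1); they miss things now and then, are a little off and sometimes report something else, mostly with a low value. They report only what shows in the picture. A call takes as long as a camera call.
- bot.masks_of(picture, query): "mask" (384x512 bool, what is visible of it).
- bot.landmark_of(picture, query): "xyz" ([x, y, z] in m, in world coordinates, good to about 4 mm: a listed point, or the origin of a listed thing).
The state is a dict: "t": time; "q": joint angles; "joint_vel": joint speeds; "joint_torque": joint torques, N m; "eef_pos": TCP position; "tool_rot": TCP orientation; "contact_force": force on the tool from outside, world axes, zero at the start; "torque": the same for the moment, N m; "gripper_width": opening from 0.0 (shut) to 1.0 (fully open); "grasp_force": force on a finger pad.
Only numpy, scipy, OpenCV 4.12 (cv2) and the standard library are available. Lean on these libraries where they do the work, as an engineer would, in place of code of your own. Each camera call takes 0.05 s, during which the arm holds its last target. There are 200 camera calls.

## Task

Use the lifter to take every biscuit off the baking sheet: slide its blade under each one against the sheet's lip, carry it over and tip it gently, from just above, onto the serving plate so that all biscuits lie flat inside the rim, none on top of another. Only the lifter may touch the biscuits, never the gripper. When all are served, press the lifter and the probe thermometer fully home into their pockets in the foam case and let go (the probe may be put away at any time); leave the other things on the bench where they are.

Things in the scene. Friction and masses are not known exactly. Their poses are not given: they have to be found in the camera images.
- biscuit1_center (a point): a round golden biscuit, 58 mm across and 11 mm thick, flat on the baking sheet; its bottom edge is bevelled (underside 46 mm across, full width 5 mm up), so a blade can get under it; 35 g. The point is its centre, 5.5 mm above its underside. Two or three biscuits are out; a missing one has no pose
- biscuit2_center (a point): a round golden biscuit, 58 mm across and 11 mm thick, flat on the baking sheet; its bottom edge is bevelled (underside 46 mm across, full width 5 mm up), so a blade can get under it; 35 g. The point is its centre, 5.5 mm above its underside. Two or three biscuits are out; a missing one has no pose
- biscuit3_center (a point): a round golden biscuit, 58 mm across and 11 mm thick, flat on the baking sheet; its bottom edge is bevelled (underside 46 mm across, full width 5 mm up), so a blade can get under it; 35 g. The point is its centre, 5.5 mm above its underside. Two or three biscuits are out; a missing one has no pose
- sheet: rimless baking sheet fixed to the bench, 190 (x) by 260 (y) mm, flat top 3 mm above the bench. Origin under its centre on the bench; x points from the open edge, near the robot, to the far edge, along which stands a lip, 13 mm above the sheet's top. Biscuits lie side by side across y, about 80 mm apart
- sheet_lip (a point): middle of the lip's foot: on the sheet's top surface, at the face of the lip that looks to the robot, 91 mm in x from the sheet's centre; a biscuit pushed along the sheet's x is stopped there so that the blade can go under it. Axes as sheet
- lifter_grip (a point): grip point in the middle of the lifter's black handle, half-way up. The handle is level, 80 mm long (x), 20 wide (y), 24 high, its underside 38 mm above the blade's underside. Axes: x from handle towards the blade's front edge, z up. This point is 95 mm behind the blade's centre and 50 mm above its underside. 150 g; lies between robot and sheet, blade flat on the bench, handle in the air
- lifter_blade (a point): centre of the lifter's flat steel blade, half-way through its 2 mm: 76 mm long (x) by 66 mm wide (y), so its front edge is 38 mm ahead in x and its sides 33 mm out. A neck 22 mm wide rises backwards from its rear edge to the handle. Axes as lifter_grip
- plate: rectangular steel serving plate, loose, 600 g, 150 (x) by 240 (y) mm outside; flat floor 3 mm thick, 142 by 232 mm inside a low upright rim whose top is 10 mm above the bench. Origin under its centre, x roughly away from the robot, z up. Stands on one side of the sheet; the foam case on the other
- foam: tool case with dark grey foam, fixed, foam top 25 mm above the bench, 145 (x) by 165 (y) mm, from 50 mm to the -y side of the origin to 115 mm to +y. The larger pocket has the lifter's outline: 80 (x) by 70 (y) mm for the blade, 20 mm deep, with a 30 mm wide slot for the neck from its -x side out through the foam's -x edge. Origin on the bench under this pocket's centre; x is the way the blade's front must point
- foam_pocket (a point): centre of the pocket's floor, 5 mm above the bench; axes as foam. Seated, the blade lies flat on this floor and the handle stands level above the foam
- probe_pocket (a point): centre of the floor of the probe thermometer's pocket, 5 mm above the bench, under where the head's centre goes; axes as foam. The pocket is 54 (x) by 28 (y) mm for the head, 20 mm deep, and goes on to +x as a slot 10 mm wide and 74 mm long for the stem. Seated, the head stands 14 mm out of the foam
- probe_center (a point): centre, half-way up, of the white head of the probe thermometer: a box 50 (x) by 24 (y) by 34 mm high, with a dark steel stem 70 mm long, 6 by 6 mm, that points to +x from the foot of its +x face (level with its underside). 70 g. Lies on the bench right of the lifter, upright, stem level. z up
- squeeze: white squeeze bottle, 150 mm high, bystander
- shaker: steel shaker 75 mm high, bystander
- bowl: steel bowl 100 mm wide, bystander
- tub: white lidded tub, 100 mm high, bystander
- ramekin: small white ramekin 40 mm high, bystander
- can: food can 100 mm high, bystander
- brush: pastry brush lying down, bystander

How it is judged:
On the way:
1. every biscuit lies flat on the plate, off the lifter (x of biscuit1_center in the frame of plate between -0.046 and 0.046 m and y of biscuit1_center in the frame of plate between -0.091 and 0.091 m and z of biscuit1_center in the frame of plate between 0.004 and 0.0125 m and angle between each of biscuit1_center, biscuit2_center, biscuit3_center's own z axis and vertical below 0.12 rad and contact force between each of biscuit1, biscuit2, biscuit3 and lifter below 0.02 N and x of biscuit2_center in the frame of plate between -0.046 and 0.046 m and y of biscuit2_center in the frame of plate between -0.091 and 0.091 m and z of biscuit2_center in the frame of plate between 0.004 and 0.0125 m and x of biscuit3_center in the frame of plate between -0.046 and 0.046 m and y of biscuit3_center in the frame of plate between -0.091 and 0.091 m and z of biscuit3_center in the frame of plate between 0.004 and 0.0125 m), for 0.2 s.
At the end, for the whole second after the job is handed in: Every biscuit lies flat (within 7 degrees) on the plate's floor inside the rim; lifter and probe thermometer rest level on the floors of their pockets, the right way round (within 5 mm sideways, 3.5 mm in height, 3 degrees of level); all released and at rest (all of step 1 and x of lifter_blade in the frame of foam_pocket between -0.005 and 0.005 m and y of lifter_blade in the frame of foam_pocket between -0.005 and 0.005 m and z of lifter_blade in the frame of foam_pocket between -0.002 and 0.0045 m and angle between the x axis of lifter_blade and the x axis of foam_pocket, either way round below 0.09 rad and angle between each of lifter_blade, probe_center's own z axis and vertical below 0.06 rad and x of probe_center in the frame of probe_pocket between -0.005 and 0.005 m and y of probe_center in the frame of probe_pocket between -0.005 and 0.005 m and z of probe_center in the frame of probe_pocket between 0.013 and 0.0205 m and linear speed of each of probe, lifter, plate, biscuit1, biscuit2, biscuit3 below 0.02 m/s); the robot touches nothing.
It fails at once if the gripper touches a biscuit (contact force between the fingers and biscuit1 above 0.5 N or contact force between the fingers and biscuit2 above 0.5 N or contact force between the fingers and biscuit3 above 0.5 N).
It fails at once if a biscuit is dropped from a height or thrown (faster than 1.2 m/s) (linear speed of any of biscuit1, biscuit2, biscuit3 above 1.2 m/s).
It fails at once if a bystander is moved by more than 4 cm (distance of any of squeeze, shaker, bowl, tub, ramekin, can, brush from where it was at the start of the episode above 0.04 m).
Of biscuit1, biscuit2, biscuit3 only 2 to 3 are there at a start; the rules pass over those that are not, and their reading is None.
At some moment in a run one of plate, lifter, probe may be knocked a few centimetres aside while the robot is not near it.
It also fails if it takes over 210 s, if anything falls off the work surface, if the arm or the gripper's body presses on something with over 40 N, if the wrist force passes 120 N, or if a joint passes its speed limit or range.

## Working session

There is one attempt and no reset: what is moved stays moved. The work goes in short steps, Python scripts to look and compute and a tool call to move; the robot and the scene stay as the last step left them, time stands still between calls to the robot, and variables do not carry over. Pictures are saved under pics/ and viewed, at most 15 in all, crops included, and the job is handed in when it is done.

Besides the shell and the picture viewer there is one more tool, called after "Request:" as name(argument=value, ...) on one line, values as JSON. send_rows: Moves the arm, as the interface text tells. Its arguments: {"type":"object","properties":{"deltas":{"type":"string"},"claw":{"type":"number"},"force":{"type":"number"}},"required":["deltas"]}

```bash
mkdir -p pics; ls; cat > h.py <<'E'
import numpy as np, cv2, sys
from station import bot
def save(p,n): cv2.imwrite(f'pics/{n}.png',cv2.cvtColor(p['img'],cv2.COLOR_RGB2BGR))
def cloud(p):
    h,w=p['depth'].shape
    K=np.array([[p['fx'],0,p['cx']],[0,p['fy'],p['cy']],[0,0,1.]])
    u,v=np.meshgrid(np.arange(w),np.arange(h))
    n=cv2.undistortPoints(np.stack([u,v],-1).reshape(-1,1,2).astype(float),K,np.array(p['dist_coeffs'])).reshape(h,w,2)
    d=p['depth'].astype(float)
    c=np.stack([n[...,0]*d,-n[...,1]*d,-d,np.ones_like(d)],-1)
    return (c@np.linalg.inv(p['camera_from_world']).T)[...,:3]
def lm(p,names):
    for n in names:
        print(n,[(np.round(r['xyz'],4).tolist(),round(r['confidence'],2)) for r in bot.landmark_of(p,n)[:3]])
def rect(p,q,zlo=-1,zhi=9,i=0):
    m=bot.masks_of(p,q)
    if not m: print(q,'none');return
    c=cloud(p); k=m[i]['mask']&(p['depth']>0)&(c[...,2]>zlo)&(c[...,2]<zhi)
    P=c[k]
    if len(P)<5: print(q,'few');return
    r=cv2.minAreaRect((P[:,:2]*1000).astype(np.float32))
    print(q,round(m[i]['confidence'],2),'rect mm',np.round(r[0],1),np.round(r[1],1),round(r[2],1),'z med/5/95',np.round(np.percentile(P[:,2],[50,5,95])*1000,1),'n',len(P))
E
python3 - <<'E'
from h import *
o=bot.get_obs();print(o['t'],o['eef_pos'],o['tool_rot'])
N=['biscuit1_center','sheet','sheet_lip','lifter_grip','lifter_blade','plate','foam','foam_pocket','probe_pocket','probe_center','squeeze','shaker','bowl','tub','ramekin','can','brush']
P=[bot.read_camera(n) for n in('top','scene')]
for n,p in zip(('top','scene'),P):
    save(p,n+'0');print(n);lm(p,N)
p=P[0]
for q in ('biscuit1','sheet','lifter','plate','foam','probe'): rect(p,q)
rect(p,'lifter',0.04);rect(p,'lifter',-1,0.01);rect(p,'probe',0.025);rect(p,'foam',0.02,0.03)
E
```

```text
pics
0.0 [0.25567523 0.62408453 0.23832369] [-9.82132454e-05  1.93157354e-01  9.81167373e-01 -9.01935144e-04]
top
biscuit1_center [([0.5805, -0.0906, 0.0071], 0.78), ([0.7039, -0.0122, 0.0003], 0.63), ([0.2997, 0.3596, 0.0016], 0.41)]
sheet [([0.6095, -0.01, 0.0009], 0.85), ([0.5808, -0.3298, 0.0046], 0.56)]
sheet_lip [([0.7027, -0.0142, 0.0003], 0.89)]
lifter_grip [([0.4533, -0.0451, 0.0498], 0.69)]
lifter_blade [([0.4507, 0.0492, 0.004], 0.59)]
plate [([0.7488, 0.2982, -0.0029], 0.75), ([0.5726, 0.3257, -0.0026], 0.74)]
foam [([0.582, -0.3301, 0.0003], 0.93)]
foam_pocket [([0.582, -0.3266, 0.0066], 0.79)]
probe_pocket [([0.5506, -0.2416, 0.0033], 0.96)]
probe_center [([0.4266, -0.2178, 0.0174], 0.67)]
squeeze [([0.7789, 0.1938, -0.0033], 0.72), ([0.5504, -0.2422, 0.0045], 0.45)]
shaker [([0.7784, -0.1414, -0.0009], 0.83), ([0.7046, -0.0136, 0.0038], 0.61)]
bowl [([0.7594, -0.263, -0.0007], 0.74)]
tub [([0.805, -0.0236, -0.0012], 0.67), ([0.582, -0.0933, 0.0063], 0.48)]
ramekin [([0.2805, -0.3577, -0.001], 0.57)]
can [([0.7495, 0.2976, -0.0032], 0.83), ([0.4238, -0.2179, 0.0201], 0.
[... 790 characters left out ...]
95)]
shaker [([0.7768, -0.1436, -0.0017], 0.62), ([0.458, -0.0462, 0.0512], 0.52)]
bowl [([0.752, -0.2629, -0.0013], 0.94)]
tub [([0.8028, -0.0169, -0.0006], 0.87)]
ramekin [([0.2835, -0.3595, 0.0021], 0.73), ([0.7748, -0.1435, -0.0043], 0.31)]
can [([0.7535, 0.3013, 0.0011], 0.96), ([0.5777, -0.3286, 0.0087], 0.36)]
brush [([0.2978, 0.3609, 0.0048], 0.78)]Traceback (most recent call last):
  File "<stdin>", line 8, in <module>
  File "h.py", line 16, in rect
    m=bot.masks_of(p,q)
ValueError: it knows: biscuit1_center, biscuit2_center, biscuit3_center, bowl, brush, can, foam, foam_pocket, lifter_blade, lifter_grip, plate, probe_center, probe_pocket, ramekin, shaker, sheet, sheet_lip, squee
```

```bash
python3 - <<'E'
from h import *
p=bot.read_camera('top')
save(p,'top1')
for n in ('biscuit1_center','biscuit2_center','biscuit3_center'): lm(p,[n])
for q in ('biscuit1_center','biscuit2_center','biscuit3_center','sheet','lifter_grip','plate','foam','probe_center'): rect(p,q)
rect(p,'lifter_grip',0.04);rect(p,'lifter_grip',-1,0.01);rect(p,'probe_center',0.025);rect(p,'foam',0.02,0.03);rect(p,'sheet',0.0,0.007)
im=cv2.resize(p['img'],(800,600)); cv2.imwrite('pics/top1.png',im[...,::-1])
E
```

```text
biscuit1_center [([0.5798, -0.0923, 0.0073], 0.57)]
biscuit2_center [([0.6032, -0.0127, 0.0099], 0.59)]
biscuit3_center [([0.6454, 0.0704, 0.0097], 0.69)]
biscuit1_center 0.88 rect mm [580.  -86.3] [56.1 54.9] 59.5 z med/5/95 [13.   8.1 17.1] n 336
biscuit2_center 0.92 rect mm [601.6  -8.3] [53.  53.9] 63.9 z med/5/95 [12.6  7.9 17.2] n 310
biscuit3_center 0.79 rect mm [646.6  70.4] [57.2 62.3] 42.3 z med/5/95 [12.2  2.  17.3] n 377
sheet 0.59 rect mm [613.4  -9.6] [264.6 196.5] 88.2 z med/5/95 [ 2.1 -2.7  8.3] n 5453
lifter_grip 0.77 rect mm [451.8  -3. ] [ 65.8 180.2] 3.4 z med/5/95 [ 2.6 -3.4 62.8] n 971
plate 0.63 rect mm [570.1 321.9] [240.1 150.3] 83.9 z med/5/95 [ 2.3 -2.7 10.8] n 4688
foam 0.64 rect mm [ 582.1 -301.1] [176.8 157. ] 87.1 z med/5/95 [20.9  0.6 27.8] n 3493
probe_center 0.61 rect mm [ 420.1 -251.3] [113.4  23.2] 85.4 z med/5/95 [32.7  3.1 37.9] n 196
lifter_grip 0.77 rect mm [453.  -51.9] [18.8 82.5] 0.3 z med/5/95 [60.9 55.9 65.3] n 237
lifter_grip 0.77 rect mm [448.8  46.7] [65.8 80.6] 3.4 z med/5/95 [ 0.8 -3.7  5.6] n 667
probe_center 0.61 rect mm [ 422.7 -219.3] [49.1 23.1] 84.9 z med/5/95 [33.5 28.4 38.1] n 151
foam 0.64 rect mm [ 580.  -297.1] [168.7 145.7] 86.7 z med/5/95 [24.1 20.7 28.4] n 1860
sheet 0.59 rect mm [613.2  -9.3] [262.9 195.6] 88.0 z med/5/95 [2.8 0.3 6.1] n 3720
```

View pics/top1.png

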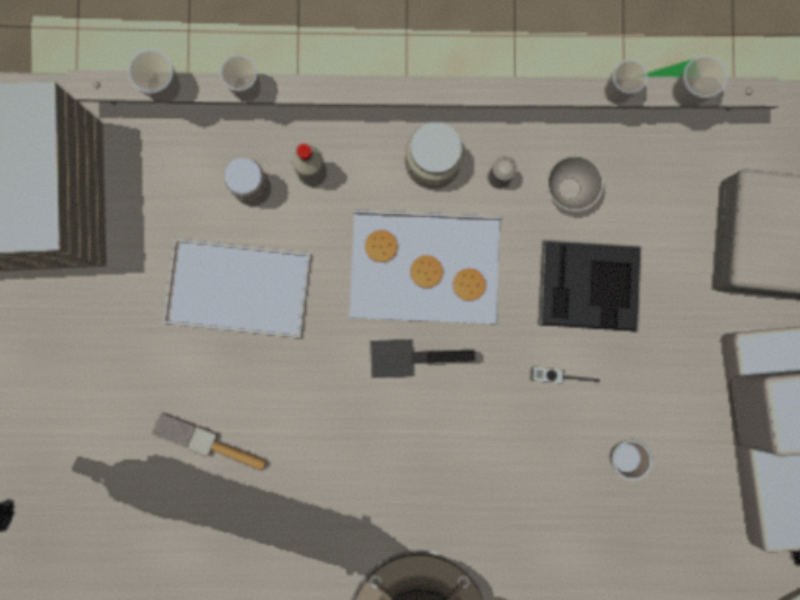

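View pics/scene0.png

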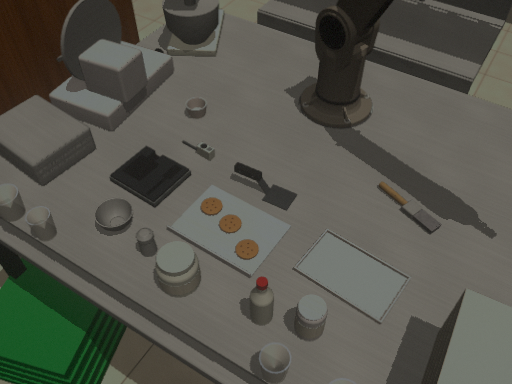

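Top view: biscuits at pixels (381,246), (427,272) and (469,285) on the sheet. The lifter blade is at (392,358) with its handle to the right. The probe is at (547,375) with its stem to the right, the plate at (240,288), and the foam at (590,287) with its probe pocket on the left side. The probe goes away first.

```bash
cat >> h.py <<'E'
def go(x,y,z,tooly=None,n=None):
    "needed shift in tool axes to bring TCP to x y z and tool-y to angle tooly(deg)"
    from scipy.spatial.transform import Rotation as R
    o=bot.get_obs();q=o['tool_rot'];M=R.from_quat([q[1],q[2],q[3],q[0]]).as_matrix()
    d=M.T@(np.array([x,y,z])-o['eef_pos']); a=np.degrees(np.arctan2(M[1,1],M[0,1]))
    s=0 if tooly is None else -((tooly-a+90)%180-90)
    print('t',round(o['t'],2),'pos',np.round(o['eef_pos'],4),'tooly',round(a,2),'-> shift mm',np.round(d*1000,1),'spin',round(s,2),'len',round(np.linalg.norm(d)*1000))
E
python3 -c "
from h import *
go(.50,.2,.24,-4.6)"
```

```text
t 2.65 pos [0.2559 0.6246 0.2393] tooly 67.72 -> shift mm [-386.9 -300.4   -0.7] spin 72.32 len 490
```

Request:
send_rows(deltas="-0.02 -0.015 0 6; -0.055 -0.043 0 14; -0.093 -0.073 0 22; -0.131 -0.103 0 30; -0.17 -0.133 0 38")

```text
t: 3.15
eef_pos: [0.3634, 0.4355, 0.2395]
tool_rot: [-0.0, 0.504, 0.863, 0.0]
contact_force: [1.0, 0.4, 0.1]
gripper_width: 1.0
grasp_force: 0.0
```

```bash
python3 -c "
from h import *
go(.50,.2,.22,-4.6);go(.44,-.22,.22,-4.6)"
```

```text
t 3.15 pos [0.3634 0.4355 0.2395] tooly 29.42 -> shift mm [-272.3    3.3   19.4] spin 34.02 len 273
t 3.15 pos [0.3634 0.4355 0.2395] tooly 29.42 -> shift mm [-608.6 -255.2   19.1] spin 34.02 len 660
```

Request:
send_rows(deltas="-0.05 0 0 7; -0.1 0 0.004 14; -0.15 0 0.008 21; -0.2 0.001 0.012 28; -0.25 0.002 0.016 34")

```text
t: 3.65
eef_pos: [0.4889, 0.2199, 0.2236]
tool_rot: [-0.0, 0.735, 0.679, 0.001]
contact_force: [0.5, 0.2, 0.2]
gripper_width: 1.001
grasp_force: 0.0
```

Request:
send_rows(deltas="-0.05 -0.004 0 0; -0.1 -0.008 0 0; -0.15 -0.012 0 0; -0.2 -0.016 0 0; -0.25 -0.02 0 0")

```text
t: 4.15
eef_pos: [0.4491, -0.0273, 0.2237]
tool_rot: [0.0, 0.733, 0.68, 0.001]
contact_force: [1.7, -0.3, -0.5]
gripper_width: 0.998
grasp_force: 0.0
```

Request:
send_rows(deltas="-0.05 -0.007 0 0; -0.1 -0.015 0 0; -0.15 -0.022 0 0; -0.18 -0.03 0 0; -0.18 -0.03 0 0")

```text
t: 4.65
eef_pos: [0.4044, -0.2073, 0.2238]
tool_rot: [0.001, 0.736, 0.677, -0.0]
contact_force: [0.1, 0.8, 0.0]
gripper_width: 1.001
grasp_force: 0.0
```

```bash
python3 -c "
from h import *
p=bot.read_camera('wrist');save(p,'w1')
go(.4227,-.2193,.1,-4.6)
print(np.linalg.inv(p['camera_from_world'])[:3])
lm(p,['probe_center','probe_pocket','foam_pocket'])
rect(p,'probe_center');rect(p,'probe_center',.025)
"
```

```text
t 4.7 pos [ 0.4055 -0.2047  0.2236] tooly -4.57 -> shift mm [-13.1  18.2 123.6] spin 0.03 len 126
[[ 9.96534137e-01  8.02073535e-02  2.20566152e-02  4.09671942e-01]
 [-8.31801343e-02  9.57997250e-01  2.74449146e-01 -1.37995299e-01]
 [ 8.82662939e-04 -2.75332615e-01  9.61348622e-01  3.58247615e-01]]
probe_center [([0.4215, -0.2163, 0.0226], 0.72)]
probe_pocket [([0.5464, -0.2443, 0.0053], 0.69)]
foam_pocket [([0.5847, -0.329, 0.0052], 0.77)]
probe_center 0.83 rect mm [ 420.6 -253.1] [120.   28.5] 85.4 z med/5/95 [33.5  1.9 35.3] n 1504
probe_center 0.83 rect mm [ 422.2 -218.1] [49.6 24. ] 84.4 z med/5/95 [33.9 32.  35.4] n 1103
```

View pics/w1.png

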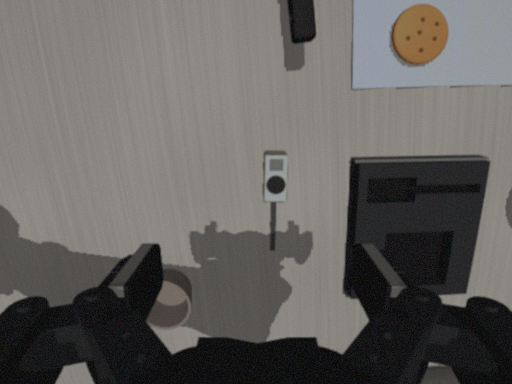

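```bash
cat >> h.py <<'E'
def pockets(p):
    c=cloud(p); ok=p['depth']>0
    B=np.zeros_like(ok)
    a=np.radians(-3);X=np.array([np.cos(a),np.sin(a)]);Y=np.array([-np.sin(a),np.cos(a)])
    e=c[...,:2]-np.array([.5805,-.298])
    f=np.stack([e@X,e@Y],-1)
    low=ok&(abs(f[...,0])<.066)&(abs(f[...,1])<.076)&(c[...,2]<.014)&(c[...,2]>-.01)
    k=cv2.morphologyEx(low.astype(np.uint8),cv2.MORPH_OPEN,np.ones((3,3)))
    n,L,st,_=cv2.connectedComponentsWithStats(k)
    for i in range(1,n):
        if st[i,4]<60: continue
        P=c[L==i]; r=cv2.minAreaRect((P[:,:2]*1000).astype(np.float32))
        print('comp',st[i],'rect',np.round(r[0],1),np.round(r[1],1),round(r[2],1),'z',np.round(np.percentile(P[:,2],[10,50,90])*1000,1))
    top=ok&(abs(f[...,0])<.09)&(abs(f[...,1])<.1)&(abs(c[...,2]-.025)<.005)
    r=cv2.minAreaRect((c[top][:,:2]*1000).astype(np.float32));print('foam top',np.round(r[0],1),np.round(r[1],1),round(r[2],1),'z',np.median(c[top][:,2]))
E
python3 -c "
from h import *
p=bot.read_camera('wrist');pockets(p)
go(.4222,-.2185,.1,-5)
go(.4222,-.2185,.028,-5)
print(bot.tips_ahead)"
```

```text
comp [ 365  185  103   22 1272] rect [ 587.4 -247.2] [ 24.7 122.8] 89.9 z [4.  5.  9.8]
comp [ 382  239   63   49 2082] rect [ 585.4 -335.7] [64.  73.2] 87.1 z [4.  4.9 6.7]
foam top [ 580.  -297.6] [167.9 147.1] 86.8 z 0.02479096150233856
t 5.0 pos [ 0.4068 -0.2015  0.2233] tooly -4.13 -> shift mm [-15.9  16.6 123.3] spin 0.87 len 125
t 5.0 pos [ 0.4068 -0.2015  0.2233] tooly -4.13 -> shift mm [-15.9  16.6 195.3] spin 0.87 len 197
0.008
```

Request:
send_rows(deltas="-0.005 0.005 0.03 0.9; -0.01 0.011 0.07 0.9; -0.016 0.0166 0.105 0.9; -0.016 0.0166 0.13 0.9; -0.016 0.0166 0.135 0.9")

```text
t: 5.5
eef_pos: [0.4203, -0.2186, 0.0859]
tool_rot: [-0.002, 0.738, 0.675, -0.002]
contact_force: [0.2, -0.7, -0.9]
gripper_width: 0.999
grasp_force: 0.0
```

Request:
send_rows(deltas="0 0 0 0; 0 0 0 0")

```text
t: 5.7
eef_pos: [0.4225, -0.2199, 0.0894]
tool_rot: [0.001, 0.738, 0.675, 0.001]
contact_force: [0.7, 0.0, 0.2]
gripper_width: 0.997
grasp_force: 0.0
```

```bash
python3 -c "
from h import *
go(.4222,-.2185,.028,-5)
p=bot.read_camera('wrist');rect(p,'probe_center',.025)
go(.4222,-.2185,.028,-5)"
```

```text
t 5.7 pos [ 0.4225 -0.2199  0.0894] tooly -5.15 -> shift mm [ 1.4 -0.5 61.4] spin -0.15 len 61
probe_center 0.69 rect mm [ 422.3 -218.5] [50.2 24. ] 84.4 z med/5/95 [34.  32.1 35.4] n 2947
t 5.8 pos [ 0.4227 -0.22    0.0897] tooly -5.15 -> shift mm [ 1.4 -0.8 61.7] spin -0.15 len 62
```

Request:
send_rows(deltas="0.0015 -0.001 0.02 0; 0.0015 -0.001 0.045 0; 0.0015 -0.001 0.061 0; 0.0015 -0.001 0.061 0")

```text
t: 6.2
eef_pos: [0.4204, -0.2179, 0.0269]
tool_rot: [-0.001, 0.738, 0.675, -0.0]
contact_force: [-0.9, 0.5, -0.1]
gripper_width: 0.996
grasp_force: 0.0
```

Request:
send_rows(deltas="0 0 0 0; 0 0 0 0; 0 0 0 0; 0 0 0 0; 0 0 0 0", claw=0, force=50)

```text
t: 6.7
eef_pos: [0.4213, -0.2184, 0.0281]
tool_rot: [0.0, 0.738, 0.674, 0.0]
contact_force: [-0.8, 0.9, 8.0]
gripper_width: 0.268
grasp_force: 48.9
```

Request:
send_rows(deltas="0 0 0 0; 0 0 0 0; 0 0 -0.02 0; 0 0 -0.06 0; 0 0 -0.09 0")

```text
t: 7.2
eef_pos: [0.4206, -0.2186, 0.1188]
tool_rot: [-0.0, 0.739, 0.674, -0.0]
contact_force: [0.4, -0.1, -1.7]
gripper_width: 0.262
grasp_force: 49.8
```

```bash
python3 -c "
from h import *
print(bot.get_obs()['gripper_width'],bot.get_obs()['grasp_force'])
p=bot.read_camera('wrist');save(p,'w2');lm(p,['probe_center','probe_pocket']);rect(p,'probe_center');pockets(p)
go(.55,-.245,.12,87)"
```

```text
0.26227333383924295 49.81334924697876
probe_center [([0.4166, -0.216, 0.1115], 0.65), ([0.2817, -0.3579, 0.0024], 0.45)]
probe_pocket [([0.5463, -0.2422, 0.006], 0.78)]
probe_center 0.84 rect mm [ 418.1 -239.8] [93.3 24.1] 84.9 z med/5/95 [124.5  96.7 125.9] n 6432
comp [ 391  196  121   32 2122] rect [ 580.1 -247.8] [ 24.3 107.8] 89.4 z [ 4.1  5.1 10.5]
comp [ 411  269   86   61 3684] rect [ 585.5 -336.9] [62.4 72.1] 87.6 z [4.1 4.9 7.7]
foam top [ 568.  -299.2] [118.6 190.3] 8.7 z 0.024767486965792868
t 7.4 pos [ 0.4211 -0.218   0.1176] tooly -5.14 -> shift mm [-15.3 130.8  -2.2] spin 87.86 len 132
```

View pics/w2.png

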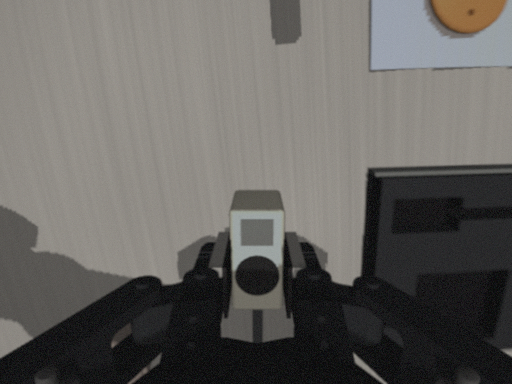

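Request:
send_rows(deltas="-0.02 0.02 -0.02 0; -0.05 0.05 -0.04 0; -0.08 0.08 -0.06 0; -0.105 0.115 -0.07 0; -0.118 0.135 -0.07 0")

```text
t: 7.9
eef_pos: [0.5467, -0.3505, 0.1872]
tool_rot: [0.001, 0.738, 0.674, -0.0]
contact_force: [-0.3, 0.9, -0.6]
gripper_width: 0.263
grasp_force: 49.8
```

Request:
send_rows(deltas="0 0 0 0; 0 0 0 0")

```text
t: 8.1
eef_pos: [0.5435, -0.3476, 0.1851]
tool_rot: [-0.002, 0.738, 0.674, -0.001]
contact_force: [-0.8, 1.0, -1.4]
gripper_width: 0.267
grasp_force: 49.8
```

```bash
cat >> h.py <<'E'
def ortho(p,x0,x1,y0,y1,name,s=3):
    "top-down rectified height map, s px per mm; up=+x left=+y"
    c=cloud(p);ok=p['depth']>0
    P=c[ok]; W=int((y1-y0)*1000*s);H=int((x1-x0)*1000*s)
    u=((y1-P[:,1])*1000*s).astype(int);v=((x1-P[:,0])*1000*s).astype(int)
    k=(u>=0)&(u<W)&(v>=0)&(v<H)
    im=np.zeros((H,W),np.uint8);im[v[k],u[k]]=np.clip(P[k,2]*1000*6+40,1,255)
    im=cv2.dilate(im,np.ones((3,3)));cv2.imwrite(f'pics/{name}.png',im)
def edges(p,yaw=-3.0):
    "pocket extents in foam axes, by depth crossing 15 mm, scan lines"
    c=cloud(p);ok=p['depth']>0;a=np.radians(yaw)
    X=np.array([np.cos(a),np.sin(a)]);Y=np.array([-np.sin(a),np.cos(a)])
    P=c[ok];f=np.stack([P[:,:2]@X,P[:,:2]@Y],-1)*1000;z=P[:,2]*1000
    o=np.array([580,-298.])@np.stack([X,Y],1)
    def rng(name,ax,lo,hi,band):   # extents of top-level points along ax within band of other axis
        k=(f[:,1-ax]>o[1-ax]+band[0])&(f[:,1-ax]<o[1-ax]+band[1])&(f[:,ax]>o[ax]+lo)&(f[:,ax]<o[ax]+hi)
        t=f[k&(z>21)&(z<28),ax]-o[ax]; b=f[k&(z<14)&(z>-3),ax]-o[ax]
        if len(b)<5: print(name,'no low');return
        m=np.median(b)
        print(name,'low',np.round(np.percentile(b,[1,99]),1),'top nearest below/above',np.round([np.percentile(t[t<m],99) if (t<m).any() else np.nan,np.percentile(t[t>m],1) if (t>m).any() else np.nan],1))
    print('foam-axes origin',o)
    rng('head y',1,20,80,(-48,-22)); rng('head x',0,-70,0,(42,62)); rng('slot y',1,20,80,(20,60))
    rng('blade y',1,-80,25,(-15,25)); rng('blade x',0,-60,66,(-55,-44))
    rng('blade x2',0,-60,66,(-22,-12)); rng('neck y',1,-80,25,(-70,-50))
    rng('stem tip x',0,0,72,(50.5,54.5))
E
python3 -c "
from h import *
p=bot.read_camera('wrist');save(p,'w3');edges(p);lm(p,['probe_pocket','foam_pocket'])
ortho(p,.49,.67,-.4,-.2,'o3')
go(.55,-.245,.12,87)"
```

```text
foam-axes origin [ 594.80124512 -267.23674674]
head y low [40.3 66.8] top nearest below/above [38.4 66.6]
head x low [-62.2  -1.4] top nearest below/above [-62.1  -8.6]
slot y low [49.2 57.4] top nearest below/above [46.8 56.8]
blade y low [-67.8   0.1] top nearest below/above [-67.4   2.1]
blade x low [-58.1  42.1] top nearest below/above [-38.4  42. ]
blade x2 low [-55.7  42.4] top nearest below/above [-38.7  42.5]
neck y low [-47.4 -20. ] top nearest below/above [-47.2 -16.9]
stem tip x low [ 0.7 65.4] top nearest below/above [ nan 65.4]
probe_pocket [([0.5444, -0.243, 0.0047], 0.8)]
foam_pocket [([0.5838, -0.3279, 0.0056], 0.77)]
t 8.25 pos [ 0.5434 -0.347   0.1863] tooly -5.18 -> shift mm [102.1  -2.5  66.4] spin 87.82 len 122
```

View pics/o3.png

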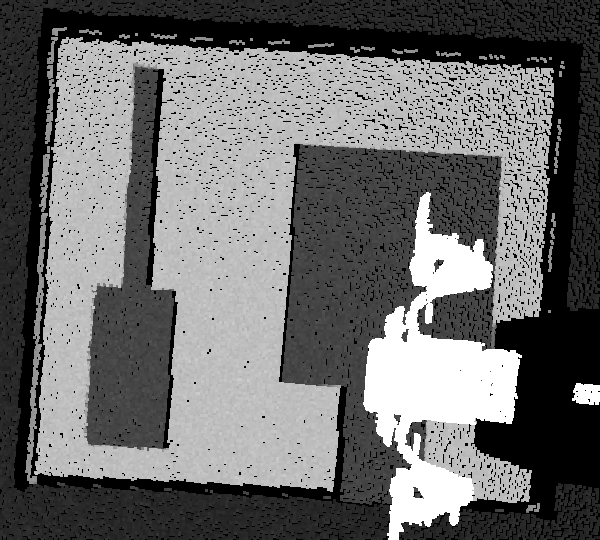

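```bash
python3 -c "
from h import *
p=bot.read_camera('wrist')
o=bot.get_obs();z=o['eef_pos'][2];print(o['eef_pos'])
rect(p,'probe_center',z+.003,z+.012)
"
```

```text
[ 0.54367914 -0.34711575  0.18669068]
probe_center 0.85 rect mm [ 542.6 -347.1] [50.2 23.9] 84.2 z med/5/95 [192.2 190.8 193.3] n 5087
```

Request:
send_rows(deltas="0.02 0 0 -8; 0.05 0 0 -16; 0.08 0 0 -24; 0.1 0 0 -32; 0.102 0 0.01 -40")

```text
t: 8.85
eef_pos: [0.5553, -0.2424, 0.1784]
tool_rot: [0.001, 0.458, 0.889, 0.001]
contact_force: [0.6, 0.1, -1.1]
gripper_width: 0.265
grasp_force: 49.8
```

Request:
send_rows(deltas="0 0 0 -8; 0 0 0 -16; 0 0 0 -24; 0 0 0.01 -32; 0 0 0.01 -40")

```text
t: 9.35
eef_pos: [0.5528, -0.2456, 0.1665]
tool_rot: [-0.001, 0.129, 0.992, 0.0]
contact_force: [-0.5, -0.3, -1.0]
gripper_width: 0.264
grasp_force: 49.8
```

Request:
send_rows(deltas="0 0 0 -5.7; 0 0 0.0 -11.7; 0 0 0 -11.7; 0 0 0 -11.7")

```text
t: 9.75
eef_pos: [0.5535, -0.2463, 0.1675]
tool_rot: [0.0, 0.032, 0.999, 0.0]
contact_force: [1.1, 0.3, -1.1]
gripper_width: 0.266
grasp_force: 49.8
```

```bash
python3 -c "
from h import *
p=bot.read_camera('wrist')
o=bot.get_obs();z=o['eef_pos'][2];print(o['eef_pos'])
rect(p,'probe_center',z+.003,z+.012);edges(p,-3.5)
go(.5474,-.2437,.06,86.5)
"
```

```text
[ 0.55362328 -0.24630327  0.16745112]
probe_center 0.98 rect mm [ 552.6 -246.7] [24.1 50.1] 86.4 z med/5/95 [173.4 172.  174.6] n 5253
foam-axes origin [ 597.11064787 -262.036017  ]
head y low [37.7 65.7] top nearest below/above [37.7 65.7]
head x low [-60.3 -17.4] top nearest below/above [-63.7   nan]
slot y no low
blade y low [-67.8  -2.3] top nearest below/above [-67.2   2. ]
blade x low [-58.9  42.9] top nearest below/above [-37.9  42.5]
blade x2 low [-33.   42.7] top nearest below/above [-38.5  42. ]
neck y low [-48.8 -23.2] top nearest below/above [-48.  -17.5]
stem tip x no low
t 9.85 pos [ 0.5537 -0.2463  0.1674] tooly 86.42 -> shift mm [  6.4   2.2 107.4] spin -0.08 len 108
```

Request:
send_rows(deltas="0.0056 0.0025 0.02 0; 0.0056 0.0025 0.05 0; 0.0056 0.0025 0.08 0; 0.0056 0.0025 0.1 0; 0.0056 0.0025 0.107 0")

```text
t: 10.35
eef_pos: [0.547, -0.2429, 0.0582]
tool_rot: [-0.002, 0.031, 1.0, 0.0]
contact_force: [-0.4, 1.1, -0.9]
gripper_width: 0.268
grasp_force: 49.8
```

Request:
send_rows(deltas="0 0 0 0; 0 0 0.003 0; 0 0 0.006 0; 0 0 0.01 0; 0 0 0.013 0")

```text
t: 10.85
eef_pos: [0.5486, -0.2436, 0.0475]
tool_rot: [0.0, 0.03, 1.0, -0.0]
contact_force: [-0.7, 0.1, -1.0]
gripper_width: 0.264
grasp_force: 49.8
```

```bash
python3 -c "
from h import *
print(np.round(bot.get_obs()['contact_force'],1));go(.5483,-.2435,.033,86.5)"
```

```text
[-0.7  0.1 -1. ]
t 10.85 pos [ 0.5486 -0.2436  0.0475] tooly 86.52 -> shift mm [ 0.3  0.1 14.5] spin 0.02 len 15
```

No resistance: it is in the pocket. I'll lower it the rest of the way, release, and go up.

Request:
send_rows(deltas="0 0 0.004 0; 0 0 0.008 0; 0 0 0.012 0; 0 0 0.0145 0; 0 0 0.0145 0")

```text
t: 11.35
eef_pos: [0.5482, -0.2435, 0.0333]
tool_rot: [-0.0, 0.03, 1.0, 0.0]
contact_force: [-2.9, 1.1, 6.3]
gripper_width: 0.264
grasp_force: 53.8
```

Request:
send_rows(deltas="0 0 0 0; 0 0 0 0; 0 0 0 0; 0 0 -0.005 0; 0 0 -0.03 0", claw=0.6)

```text
t: 11.85
eef_pos: [0.5465, -0.2428, 0.061]
tool_rot: [-0.002, 0.03, 1.0, 0.001]
contact_force: [0.0, 0.1, -0.0]
gripper_width: 0.6
grasp_force: 0.0
```

Request:
send_rows(deltas="0 0 -0.03 0; 0 0 -0.06 0; 0 0 -0.09 0; 0 0 -0.1 0; 0 0 -0.1 0")

```text
t: 12.35
eef_pos: [0.5493, -0.244, 0.1645]
tool_rot: [0.002, 0.03, 1.0, -0.0]
contact_force: [-1.1, -0.4, -0.7]
gripper_width: 0.598
grasp_force: 0.0
```

```bash
python3 -c "
from h import *
p=bot.read_camera('wrist');rect(p,'probe_center',.03)
go(.452,-.04,.2,2)
p=bot.read_camera('top')
rect(p,'lifter_grip',0.045);rect(p,'lifter_grip',-1,0.012)"
```

```text
probe_center 0.86 rect mm [ 547.6 -244.1] [23.5 50.4] 87.2 z med/5/95 [39.1 37.3 40.4] n 1626
t 12.45 pos [ 0.5478 -0.2432  0.1618] tooly 86.53 -> shift mm [107.9 197.1 -37.9] spin 84.53 len 228
lifter_grip 0.78 rect mm [453.  -51.8] [20.3 82.3] 2.9 z med/5/95 [60.8 55.1 64.7] n 240
lifter_grip 0.78 rect mm [451.4  -1.1] [ 65.9 176.2] 3.7 z med/5/95 [ 0.9 -3.9  5.9] n 676
```

Request:
send_rows(deltas="0.015 0.03 -0.01 8; 0.035 0.07 -0.02 16.5; 0.057 0.11 -0.03 25; 0.08 0.15 -0.038 33.5; 0.1 0.185 -0.038 42", claw=1)

```text
t: 13.1
eef_pos: [0.4619, -0.0567, 0.2006]
tool_rot: [-0.0, 0.369, 0.929, -0.0]
contact_force: [0.9, 0.2, -0.3]
gripper_width: 1.0
grasp_force: 0.0
```

Request:
send_rows(deltas="0 0 0 8.5; 0 0 0 17; 0 0 0 25.5; 0 0 0 34; 0 0 0 42.5")

```text
t: 13.6
eef_pos: [0.4623, -0.0582, 0.2]
tool_rot: [-0.0, 0.681, 0.732, -0.001]
contact_force: [-0.4, 0.3, -0.6]
gripper_width: 1.0
grasp_force: 0.0
```

Request:
send_rows(deltas="0 0 0 0; 0 0 0 0; 0 0 0 0")

```text
t: 13.9
eef_pos: [0.4626, -0.0583, 0.2005]
tool_rot: [-0.0, 0.678, 0.735, -0.0]
contact_force: [0.0, 0.3, 0.0]
gripper_width: 1.0
grasp_force: 0.0
```

```bash
cat >> h.py <<'E'
def lifter(p):
    for zl,zh,n in ((.05,.07,'handle'),(-.003,.006,'blade')): 
        m=bot.masks_of(p,'lifter_grip')
        c=cloud(p);k=m[0]['mask']&(p['depth']>0)&(c[...,2]>zl)&(c[...,2]<zh)
        k=cv2.morphologyEx(k.astype(np.uint8),cv2.MORPH_OPEN,np.ones((3,3)))>0
        P=c[k]; 
        if len(P)<9: print(n,'few');continue
        r=cv2.minAreaRect((P[:,:2]*1000).astype(np.float32));print(n,m[0]['confidence'],np.round(r[0],1),np.round(r[1],1),round(r[2],1),'z',np.round(np.percentile(P[:,2],[10,50,90])*1000,1))
E
python3 -c "
from h import *
p=bot.read_camera('wrist');save(p,'w4');lifter(p);lm(p,['lifter_grip','lifter_blade'])
go(.453,-.05,.039,2)"
```

```text
handle 0.89 [453.  -50.5] [20.1 79.8] 2.8 z [60.3 61.6 62.5]
blade 0.89 [448.5  48.8] [67.1 76.4] 2.0 z [0.9 1.9 2.9]
lifter_grip [([0.4538, -0.0467, 0.0497], 0.63)]
lifter_blade [([0.4492, 0.0443, 0.0018], 0.97), ([0.5455, -0.2413, 0.0268], 0.66)]
t 14.15 pos [ 0.4628 -0.0583  0.2008] tooly 4.47 -> shift mm [  9.1  -9.1 161.8] spin 2.47 len 162
```

View pics/w4.png

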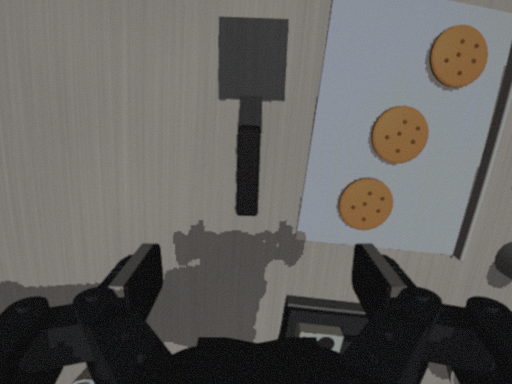

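Request:
send_rows(deltas="0.0085 -0.009 0.03 1.9; 0.0085 -0.009 0.07 1.9; 0.0085 -0.009 0.11 1.9; 0.0085 -0.009 0.145 1.9; 0.0085 -0.009 0.1615 1.9")

```text
t: 14.65
eef_pos: [0.4516, -0.0504, 0.0367]
tool_rot: [-0.001, 0.691, 0.723, -0.001]
contact_force: [0.4, 0.1, -0.2]
gripper_width: 0.998
grasp_force: 0.0
```

Request:
send_rows(deltas="0 0 0 0; 0 0 0 0; 0 0 0 0; 0 0 0 0; 0 0 0 0", claw=0, force=100)

```text
t: 15.15
eef_pos: [0.454, -0.0505, 0.0403]
tool_rot: [0.001, 0.691, 0.723, 0.001]
contact_force: [0.4, 0.4, 5.3]
gripper_width: 0.219
grasp_force: 97.4
```

Request:
send_rows(deltas="0 0 0 0; 0 0 0 0; 0 0 0 0; 0 0 -0.02 0; 0 0 -0.05 0")

```text
t: 15.65
eef_pos: [0.4518, -0.0505, 0.089]
tool_rot: [-0.001, 0.691, 0.723, -0.001]
contact_force: [0.9, 0.4, -0.6]
gripper_width: 0.218
grasp_force: 98.0
```

```bash
python3 -c "
from h import *
o=bot.get_obs();print(o['gripper_width'],o['grasp_force'],np.round(o['q'],2))
p=bot.read_camera('wrist')
m=bot.masks_of(p,'lifter_grip')[0]['mask'];c=cloud(p);P=c[m&(p['depth']>0)]
print(np.round(np.percentile(P[:,2],[2,10,30,50,70,90,98])*1000,1))
k=abs(P[:,2]-np.percentile(P[:,2],20))<.012;B=P[k]
A=np.c_[B[:,:2],np.ones(len(B))];print('plane',np.linalg.lstsq(A,B[:,2],rcond=None)[0],cv2.minAreaRect((B[:,:2]*1000).astype(np.float32)))
go(.45,-.05,.2,2)"
```

```text
0.21788123067756276 98.00889730453491 [-0.37  0.37  0.41  2.21 -0.26  0.61  0.27]
[ 48.8  49.4  50.1  50.8 100.  110.3 110.9]
plane [-0.00329174 -0.03620454  0.05325039] ((447.1717834472656, 35.977420806884766), (66.54621887207031, 62.27690505981445), 2.487872362136841)
t 15.75 pos [ 0.4552 -0.0506  0.092 ] tooly 2.52 -> shift mm [   0.9   -4.6 -108. ] spin 0.52 len 108
```

Request:
send_rows(deltas="0.02 0.01 -0.01 8; 0.04 0.02 -0.02 16; 0.06 0.02 -0.02 24; 0.08 0.02 -0.02 32; 0.1 0.02 -0.02 40")

```text
t: 16.25
eef_pos: [0.4682, 0.0512, 0.1087]
tool_rot: [-0.0, 0.898, 0.44, -0.0]
contact_force: [0.0, -0.5, -2.6]
gripper_width: 0.22
grasp_force: 98.1
```

Request:
send_rows(deltas="0 0 0 8; 0 0 0 16; 0 0 0 24; 0 0 0 32; 0 0 0 40")

```text
t: 16.75
eef_pos: [0.4681, 0.0504, 0.1086]
tool_rot: [0.0, 0.994, 0.106, -0.0]
contact_force: [-0.5, 0.2, -1.7]
gripper_width: 0.218
grasp_force: 98.1
```

Request:
send_rows(deltas="0 0 0 7; 0 0 0 14.5; 0 0 0 14.5; 0 0 0 14.5")

```text
t: 17.15
eef_pos: [0.4683, 0.0503, 0.1088]
tool_rot: [0.0, 1.0, -0.015, -0.0]
contact_force: [-0.4, -0.6, -2.4]
gripper_width: 0.215
grasp_force: 98.1
```

```bash
cat >> h.py <<'E'
def bis(p,zmax=.03):
    c=cloud(p)
    for i in (1,2,3):
        for r in bot.masks_of(p,f'biscuit{i}_center')[:3]:
            k=r['mask']&(p['depth']>0)
            P=c[k]
            if len(P)<20: continue
            zt=np.percentile(P[:,2],80);T=P[abs(P[:,2]-zt)<.003]
            (a,b),rad=cv2.minEnclosingCircle((T[:,:2]*1000).astype(np.float32))
            rc=cv2.minAreaRect((T[:,:2]*1000).astype(np.float32))
            A=np.c_[T[:,:2],np.ones(len(T))];pl=np.linalg.lstsq(A,T[:,2],rcond=None)[0]
            print(i,round(r['confidence'],2),'rect',np.round(rc[0],1),np.round(rc[1],1),'ztop',round(zt*1000,1),'tilt',np.round(pl[:2],2))
def sheetyaw(p):
    m=bot.masks_of(p,'sheet')[0]['mask'];c=cloud(p)
    k=m&(p['depth']>0)&(c[...,2]>-.0)&(c[...,2]<.0065);k2=(p['depth']>0)&(c[...,2]>.010)&(c[...,2]<.02)&(c[...,0]>.68)&(c[...,0]<.73)&(abs(c[...,1]+.01)<.14)
    r=cv2.minAreaRect((c[k][:,:2]*1000).astype(np.float32));print('sheet',np.round(r[0],1),np.round(r[1],1),round(r[2],1),'z',np.median(c[k][:,2]))
    L=c[k2]
    if len(L)>30:
        f=np.polyfit(L[:,1],L[:,0],1);print('lip line x=',f,'yaw',-np.degrees(np.arctan(f[0])),'residual pct',np.percentile(L[:,0]-np.polyval(f,L[:,1]),[2,50,98]))
E
python3 -c "
from h import *
p=bot.read_camera('wrist');save(p,'w5');bis(p);sheetyaw(p)
go(.467,.075,.1,-92)
P=bot.read_camera('top');sheetyaw(P)"
```

```text
1 0.75 rect [576.1 -85.2] [48.8 58.4] ztop 14.4 tilt [ 0.01 -0.  ]
2 0.62 rect [586.7 -17.8] [41.  26.1] ztop 14.4 tilt [0.02 0.01]
sheet [561.3  -7.3] [262.8  93.2] 88.4 z 0.002866028336672849
t 17.4 pos [0.4688 0.0503 0.1093] tooly -91.91 -> shift mm [ -2.6 -24.6   9.3] spin 0.09 len 26
sheet [608.9  -8.5] [262.9 186.1] 88.3 z 0.002669720719562285
lip line x= [0.03224173 0.70297674] yaw -1.8466754903172087 residual pct [-2.36702565e-03 -1.87222807e-05  3.13618462e-03]
```

View pics/w5.png

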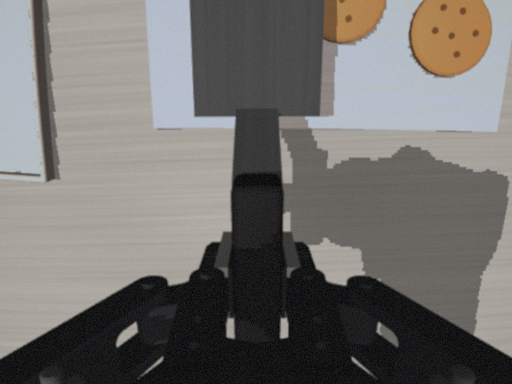

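Request:
send_rows(deltas="0 -0.01 0 0; 0 -0.026 0.01 0; 0 -0.026 0.03 0; 0 -0.026 0.05 0; 0 -0.026 0.061 0")

```text
t: 18.0
eef_pos: [0.4687, 0.0778, 0.0464]
tool_rot: [0.0, 1.0, -0.016, -0.001]
contact_force: [-0.0, 0.1, -0.5]
gripper_width: 0.22
grasp_force: 98.0
```

Request:
send_rows(deltas="0 0 0 0; 0 0 0.002 0; 0 0 0.002 0")

```text
t: 18.3
eef_pos: [0.4701, 0.0765, 0.0467]
tool_rot: [-0.0, 1.0, -0.017, 0.0]
contact_force: [-0.4, 0.0, -1.8]
gripper_width: 0.22
grasp_force: 98.0
```

Request:
send_rows(deltas="0 0 0.0015 0; 0 0 0.0015 0; 0 0 0.0015 0")

```text
t: 18.6
eef_pos: [0.4698, 0.0764, 0.0451]
tool_rot: [-0.0, 1.0, -0.017, 0.0]
contact_force: [-0.1, -0.2, -0.9]
gripper_width: 0.22
grasp_force: 98.0
```

Request:
send_rows(deltas="0 0 0.0015 0; 0 0 0.0015 0; 0 0 0.0015 0")

```text
t: 18.9
eef_pos: [0.4699, 0.0764, 0.0435]
tool_rot: [-0.0, 1.0, -0.017, 0.0]
contact_force: [-1.5, 0.1, 3.1]
gripper_width: 0.217
grasp_force: 99.1
```

```bash
python3 -c "
from h import *
p=bot.read_camera('wrist')
m=bot.masks_of(p,'lifter_grip')[0]['mask'];c=cloud(p);P=c[m&(p['depth']>0)]
B=P[P[:,2]<.02];print(len(B));A=np.c_[B[:,:2],np.ones(len(B))];f=np.linalg.lstsq(A,B[:,2],rcond=None)[0]
print('plane',f,np.median(B,0)); print(cv2.minAreaRect((B[:,:2]*1000).astype(np.float32)))
print(np.round(bot.get_obs()['contact_force'],1));go(.6,.0762,.04,-91.8)"
```

```text
16140
plane [-0.04282006  0.00362975  0.0290892 ] [0.55874815 0.0732561  0.00500432]
((488.6725769042969, 76.77882385253906), (67.90744018554688, 198.335205078125), 87.1726303100586)
[-1.4  0.2  3.8]
t 19.0 pos [0.4698 0.0764 0.0435] tooly -91.97 -> shift mm [130.1  -4.3   3.5] spin -0.17 len 130
```

Request:
send_rows(deltas="0.006 0 0 0; 0.014 0 0 0; 0.022 0 0 0; 0.03 0 0 0; 0.038 0 0 0")

```text
t: 19.5
eef_pos: [0.5075, 0.0747, 0.0435]
tool_rot: [-0.0, 1.0, -0.017, -0.001]
contact_force: [-3.3, 0.5, 8.1]
gripper_width: 0.218
grasp_force: 99.5
```

Request:
send_rows(deltas="0.006 0 0 0; 0.012 0 0 0; 0.018 0 0 0; 0.024 0 0 0; 0.03 0 0 0")

```text
t: 20.0
eef_pos: [0.5373, 0.0736, 0.0435]
tool_rot: [-0.0, 1.0, -0.017, -0.001]
contact_force: [-4.6, -0.2, 8.2]
gripper_width: 0.214
grasp_force: 99.5
```

```bash
python3 -c "
from h import *
p=bot.read_camera('wrist');save(p,'w6');bis(p)
p=bot.read_camera('top');bis(p)
print(np.round(bot.get_obs()['contact_force'],1));go(.566,.0762,.04,-91.8)"
```

```text
1 0.67 rect [576.4 -60.8] [40.6 10.1] ztop 13.7 tilt [ 0.01 -0.14]
2 0.72 rect [602.6 -10. ] [57.2 57.6] ztop 14.4 tilt [-0. -0.]
3 0.88 rect [648.9  68.7] [30.7  4.8] ztop 17.6 tilt [ 0.2  -0.01]
3 0.4 rect [541.7  73.4] [20.1 70.2] ztop 64.3 tilt [-0.  0.]
1 0.6 rect [579.4 -86.6] [51.9 58.9] ztop 15.4 tilt [-0.02  0.01]
2 0.57 rect [602.4 -15.4] [54.3 45.2] ztop 15.2 tilt [-0.02 -0.01]
2 0.53 rect [ 547.6 -244.6] [23.  50.1] ztop 39.6 tilt [-0.01  0.  ]
3 0.84 rect [674.   66.7] [50.9 52.4] ztop 17.7 tilt [-0.02  0.01]
[ 1.6 -0.8  2.4]
t 20.4 pos [0.5381 0.0738 0.0435] tooly -91.98 -> shift mm [27.8 -3.4  3.5] spin -0.18 len 28
```

View pics/w6.png

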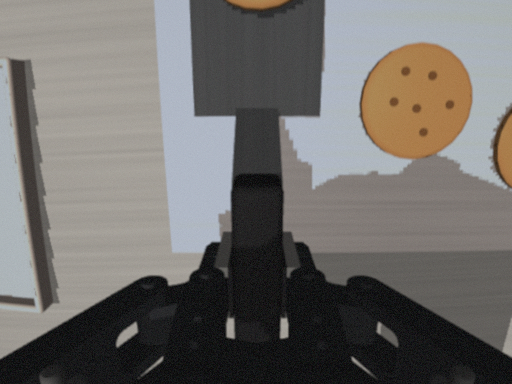

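Request:
send_rows(deltas="0.005 0 0 0; 0.01 0 0 0; 0.015 0 0 0; 0.019 0 0 0; 0.019 0 0 0")

```text
t: 20.9
eef_pos: [0.5562, 0.0733, 0.0435]
tool_rot: [-0.0, 1.0, -0.017, -0.001]
contact_force: [-1.7, -0.9, 7.2]
gripper_width: 0.219
grasp_force: 99.5
```

Request:
send_rows(deltas="0 0 -0.003 0; 0 0 -0.008 0; 0 0 -0.015 0; 0 0 -0.025 0; 0 0 -0.037 0")

```text
t: 21.4
eef_pos: [0.5563, 0.0733, 0.081]
tool_rot: [0.0, 1.0, -0.017, -0.0]
contact_force: [0.1, 0.1, -2.5]
gripper_width: 0.216
grasp_force: 98.0
```

Request:
send_rows(deltas="-0.003 0 -0.01 0; -0.008 0 -0.02 0; -0.014 0 -0.025 0; -0.02 0 -0.025 0; -0.022 0 -0.025 0")

```text
t: 21.9
eef_pos: [0.5333, 0.0743, 0.1051]
tool_rot: [-0.0, 1.0, -0.017, -0.001]
contact_force: [-0.4, 0.1, -2.2]
gripper_width: 0.214
grasp_force: 98.0
```

```bash
python3 -c "
from h import *
p=bot.read_camera('top');bis(p);rect(p,'plate')
p=bot.read_camera('wrist');bis(p);rect(p,'plate')
o=bot.get_obs();print(np.round(o['contact_force'],1),np.round(o['q'],2));go(.5,.3,.12,-96)"
```

```text
1 0.82 rect [579.8 -87.2] [54.9 55. ] ztop 15.1 tilt [-0.01 -0.01]
2 0.76 rect [604.2 -16.5] [53.2 41.4] ztop 15.3 tilt [-0.01  0.01]
2 0.2 rect [747.8 298.6] [55.2 57.1] ztop 100.2 tilt [ 0.01 -0.  ]
2 0.16 rect [ 547.7 -244.2] [24.  49.4] ztop 40.3 tilt [-0.01  0.02]
3 0.56 rect [652.2  70.1] [54.2 51.6] ztop 78.2 tilt [-0.01 -0.01]
plate 0.61 rect mm [569. 322.] [240.7 150.2] 83.5 z med/5/95 [ 2.1 -3.  10.5] n 4677
1 0.63 rect [580.  -84.2] [57.5 55.8] ztop 14.3 tilt [-0.   -0.01]
2 0.75 rect [602.6 -10. ] [57.1 57.2] ztop 14.4 tilt [ 0. -0.]
3 0.81 rect [637.2  69.7] [56.6 24.2] ztop 77.4 tilt [ 0.02 -0.  ]
plate 0.8 rect mm [563.  242.9] [ 83.7 151.7] 83.7 z med/5/95 [ 3.1  1.9 12.5] n 17243
[ 0.   0.4 -2.5] [-0.86  0.56  0.81  2.03 -0.57  0.79 -1.31]
t 22.4 pos [0.5348 0.074  0.1052] tooly -91.98 -> shift mm [ -42.5 -224.7  -14.8] spin 4.02 len 229
```

Request:
send_rows(deltas="-0.003 -0.006 0 0; -0.0085 -0.019 0 0; -0.0165 -0.0375 0 0; -0.0265 -0.0605 0 0; -0.0385 -0.088 0 0")

```text
t: 22.9
eef_pos: [0.4985, 0.1647, 0.1053]
tool_rot: [-0.0, 1.0, -0.017, 0.0]
contact_force: [0.4, 0.6, -1.8]
gripper_width: 0.215
grasp_force: 98.0
```

Request:
send_rows(deltas="-0.012 -0.0275 0 0; -0.024 -0.055 0 0; -0.036 -0.0825 0 0; -0.048 -0.11 0 0; -0.06 -0.1375 0 0")

```text
t: 23.4
eef_pos: [0.4423, 0.3052, 0.1052]
tool_rot: [-0.0, 1.0, -0.017, -0.0]
contact_force: [0.3, 0.2, -1.6]
gripper_width: 0.215
grasp_force: 98.0
```

Request:
send_rows(deltas="-0.012 -0.0275 0 0.9; -0.024 -0.055 0 1.8; -0.0352 -0.0805 0 2.7; -0.0432 -0.099 0 3.6; -0.05 -0.114 0 4.3")

```text
t: 23.9
eef_pos: [0.3956, 0.4212, 0.105]
tool_rot: [-0.0, 0.999, -0.053, -0.0]
contact_force: [0.1, -0.3, -2.9]
gripper_width: 0.218
grasp_force: 98.0
```

Request:
send_rows(deltas="0 0 0.004 0; 0 0 0.012 0; 0 0 0.024 0; 0 0 0.036 0; 0 0 0.042 0")

```text
t: 24.4
eef_pos: [0.3975, 0.417, 0.0615]
tool_rot: [0.001, 0.998, -0.055, -0.001]
contact_force: [0.2, 0.4, -2.8]
gripper_width: 0.216
grasp_force: 98.0
```

```bash
python3 -c "
from h import *
p=bot.read_camera('wrist');bis(p);rect(p,'plate',.0,.012)
p=bot.read_camera('top');bis(p);rect(p,'plate')
go(.398,.4184,.054,-96.3)"
```

```text
3 0.72 rect [499.  406.3] [56.6 24.9] ztop 33.8 tilt [ 0.02 -0.  ]
plate 0.83 rect mm [506.5 354.6] [194.1  20. ] 85.1 z med/5/95 [ 3.1  1.6 11.7] n 5518
1 0.81 rect [579.8 -86.6] [56.6 54.9] ztop 15.3 tilt [0.01 0.01]
1 0.62 rect [514.3 403.7] [51.1 53.2] ztop 36.8 tilt [-0.01 -0.01]
1 0.24 rect [ 579.6 -297.4] [167.2 144.9] ztop 25.1 tilt [-0. -0.]
2 0.8 rect [601.6  -9.7] [50.5 55. ] ztop 14.9 tilt [0.01 0.  ]
2 0.71 rect [299.9 359.7] [198.9  43. ] ztop 19.5 tilt [ 0.01 -0.  ]
3 0.53 rect [515.  404.1] [50.9 53.2] ztop 36.8 tilt [-0.01 -0.01]
3 0.2 rect [611.6  -9.7] [263.7 198.3] ztop 4.7 tilt [0. 0.]
plate 0.71 rect mm [570.7 323.3] [246.  154.1] 84.4 z med/5/95 [ 2.3 -2.6 11.4] n 4485
t 24.9 pos [0.398  0.4187 0.0636] tooly -96.26 -> shift mm [-0.   0.3  9.6] spin 0.04 len 10
```

Request:
send_rows(deltas="0 0 0.003 0; 0 0 0.007 0; 0 0 0.0105 0; 0 0 0.0105 0; 0 0 0.0105 0")

```text
t: 25.4
eef_pos: [0.3979, 0.4183, 0.0526]
tool_rot: [0.0, 0.999, -0.055, -0.0]
contact_force: [0.1, -0.6, -1.8]
gripper_width: 0.211
grasp_force: 98.1
```

Request:
send_rows(deltas="0.008 0 0 0; 0.026 0 0 0; 0.054 0 0 0; 0.004 0 0 0; -0.046 0 0 0")

```text
t: 25.9
eef_pos: [0.3557, 0.4221, 0.0534]
tool_rot: [-0.001, 0.998, -0.058, 0.002]
contact_force: [-1.7, 1.2, -1.8]
gripper_width: 0.217
grasp_force: 98.8
```

Request:
send_rows(deltas="-0.03 0 0 0; -0.04 0 0 0; -0.04 0 0 0")

```text
t: 26.2
eef_pos: [0.3116, 0.4285, 0.0529]
tool_rot: [-0.0, 0.999, -0.054, -0.0]
contact_force: [0.4, -0.1, -1.2]
gripper_width: 0.216
grasp_force: 98.6
```

```bash
python3 -c "
from h import *
p=bot.read_camera('wrist');bis(p)
p=bot.read_camera('top');bis(p);rect(p,'plate');save(p,'top2')
go(.398,.4184,.054,-96.3)"
```

```text
1 0.78 rect [579.9 -86.7] [52.8 55.3] ztop 15.2 tilt [0.01 0.01]
1 0.36 rect [771.5 189.5] [ 5.  18.4] ztop 119.7 tilt [0.4  0.19]
2 0.82 rect [603.6  -9. ] [52.6 54.9] ztop 15.2 tilt [-0. -0.]
2 0.21 rect [294.8 346.8] [168.8  41.5] ztop 20.1 tilt [ 0. -0.]
3 0.62 rect [590.3 384.6] [52.3 54.3] ztop 15.3 tilt [-0.02  0.  ]
plate 0.73 rect mm [571.4 323.8] [247.7 155.1] 85.0 z med/5/95 [ 2.3 -2.7 11.8] n 4522
t 26.65 pos [0.3132 0.4276 0.0528] tooly -96.33 -> shift mm [85.3 -0.2 -1.2] spin -0.03 len 85
```

Request:
send_rows(deltas="0 0.01 -0.035 0; 0.035 0.06 -0.067 0; 0.07 0.105 -0.067 0; 0.105 0.15 -0.067 -2; 0.14 0.195 -0.067 -4.5")

```text
t: 27.15
eef_pos: [0.4113, 0.2497, 0.1198]
tool_rot: [-0.0, 1.0, -0.014, 0.0]
contact_force: [0.8, -0.7, -2.2]
gripper_width: 0.217
grasp_force: 98.8
```

Request:
send_rows(deltas="0 0.045 0 0; 0 0.09 0 0; 0 0.135 0 0; -0.005 0.18 0 0; -0.01 0.2 0 0")

```text
t: 27.65
eef_pos: [0.3932, 0.0476, 0.1194]
tool_rot: [0.0, 1.0, -0.018, -0.0]
contact_force: [-0.1, -0.4, -1.9]
gripper_width: 0.214
grasp_force: 98.7
```

Request:
send_rows(deltas="0 0 0 0; 0 0 0 0")

```text
t: 27.85
eef_pos: [0.3944, 0.0515, 0.1195]
tool_rot: [-0.0, 1.0, -0.016, 0.0]
contact_force: [1.1, 0.6, -2.1]
gripper_width: 0.215
grasp_force: 98.7
```

```bash
python3 -c "
from h import *
go(.433,-.0046,.046,-91.8);p=bot.read_camera('top');bis(p)"
```

```text
t 27.85 pos [0.3944 0.0515 0.1195] tooly -91.86 -> shift mm [40.4 54.9 73.5] spin -0.06 len 100
1 0.73 rect [580.  -87.4] [50.6 51.1] ztop 15.7 tilt [-0.01 -0.  ]
2 0.75 rect [600.2  -9.7] [49.9 55.1] ztop 15.1 tilt [-0.01 -0.  ]
3 0.56 rect [589.5 385.7] [52.6 51.7] ztop 15.4 tilt [-0.01 -0.01]
```

Request:
send_rows(deltas="0.02 0.027 0 0; 0.0403 0.0549 0.02 0; 0.0403 0.0549 0.045 0; 0.0403 0.0549 0.065 0; 0.0403 0.0549 0.072 0")

```text
t: 28.55
eef_pos: [0.432, -0.0042, 0.0457]
tool_rot: [0.0, 1.0, -0.015, -0.001]
contact_force: [-0.1, 0.4, -1.2]
gripper_width: 0.223
grasp_force: 98.8
```

Request:
send_rows(deltas="0 0 0.0015 0; 0 0 0.003 0; 0 0 0.004 0; 0 0 0.004 0")

```text
t: 28.95
eef_pos: [0.4331, -0.0041, 0.0438]
tool_rot: [-0.0, 1.0, -0.015, 0.001]
contact_force: [-0.5, -1.0, -1.6]
gripper_width: 0.215
grasp_force: 98.8
```

```bash
python3 -c "
from h import *
print(np.round(bot.get_obs()['contact_force'],1));go(.5537,-.0085,.0435,-91.8)"
```

```text
[-0.5 -1.  -1.6]
t 28.95 pos [ 0.4331 -0.0041  0.0438] tooly -91.73 -> shift mm [120.6   0.8   0.5] spin 0.07 len 121
```

Request:
send_rows(deltas="0 0 0.0005 0; 0 0 0.001 0; 0 0 0.001 0")

```text
t: 29.25
eef_pos: [0.4328, -0.0042, 0.0428]
tool_rot: [-0.0, 1.0, -0.015, 0.0]
contact_force: [-4.1, 1.2, 9.2]
gripper_width: 0.216
grasp_force: 100.4
```

Request:
send_rows(deltas="0.006 0 0 0; 0.016 0 0 0; 0.028 0 0 0; 0.04 0 0 0; 0.052 0 0 0")

```text
t: 29.75
eef_pos: [0.4844, -0.0065, 0.0431]
tool_rot: [-0.0, 1.0, -0.016, -0.0]
contact_force: [-6.7, 0.4, 13.8]
gripper_width: 0.218
grasp_force: 101.1
```

Request:
send_rows(deltas="0.01 0 0 0; 0.018 0 0 0; 0.026 0 0 0; 0.034 0 0 0; 0.042 0 0 0")

```text
t: 30.25
eef_pos: [0.5264, -0.0079, 0.0432]
tool_rot: [-0.0, 1.0, -0.016, -0.0]
contact_force: [-7.0, -0.2, 12.6]
gripper_width: 0.216
grasp_force: 100.9
```

Request:
send_rows(deltas="0.006 0 0 0; 0.012 0 0 0; 0.018 0 0 0; 0.024 0 0 0; 0.0265 0 0 0")

```text
t: 30.75
eef_pos: [0.5534, -0.0087, 0.0433]
tool_rot: [-0.0, 1.0, -0.016, 0.0]
contact_force: [-5.9, -0.1, 11.2]
gripper_width: 0.218
grasp_force: 100.5
```

```bash
python3 -c "
from h import *
print(np.round(bot.get_obs()['contact_force'],1));go(.5537,-.0085,.0435,-91.8);p=bot.read_camera('top');bis(p)"
```

```text
[-5.9 -0.1 11.2]
t 30.75 pos [ 0.5534 -0.0087  0.0433] tooly -91.8 -> shift mm [ 0.3 -0.2 -0.2] spin -0.0 len 0
2 0.49 rect [680.4 -15.9] [56.1 39.5] ztop 17.5 tilt [-0.01  0.01]
3 0.74 rect [588.8 384.4] [52.8 53. ] ztop 14.9 tilt [0. 0.]
3 0.74 rect [669.4  16.8] [36.5  8.4] ztop 6.2 tilt [-0.01 -0.02]
3 0.69 rect [ 282. -361.] [65.7 57.9] ztop 34.0 tilt [0.01 0.01]
```

Request:
send_rows(deltas="0 0 -0.003 0; 0 0 -0.008 0; 0 0 -0.015 0; 0 0 -0.025 0; 0 0 -0.037 0")

```text
t: 31.45
eef_pos: [0.553, -0.0082, 0.0801]
tool_rot: [0.0, 1.0, -0.015, -0.0]
contact_force: [0.3, -0.1, -2.1]
gripper_width: 0.217
grasp_force: 98.7
```

Request:
send_rows(deltas="-0.003 0 -0.01 0; -0.008 0 -0.02 0; -0.014 0 -0.025 0; -0.02 0 -0.025 0; -0.022 0 -0.025 0")

```text
t: 31.95
eef_pos: [0.5299, -0.0073, 0.1041]
tool_rot: [-0.0, 1.0, -0.015, -0.001]
contact_force: [-0.0, -0.4, -2.6]
gripper_width: 0.218
grasp_force: 98.7
```

```bash
cat >> h.py <<'E'
def platefit(p):
    m=bot.masks_of(p,'plate')[0]['mask'];c=cloud(p)
    k=cv2.morphologyEx(m.astype(np.uint8),cv2.MORPH_CLOSE,np.ones((9,9)))
    cs,_=cv2.findContours(k,cv2.RETR_EXTERNAL,cv2.CHAIN_APPROX_NONE);cn=max(cs,key=cv2.contourArea)[:,0]
    P=c[cn[:,1],cn[:,0]];P=P[(p['depth'][cn[:,1],cn[:,0]]>0)&(abs(P[:,2])<.02)]
    r=cv2.minAreaRect((c[(k>0)&(p['depth']>0)&(abs(c[...,2]-.004)<.009)][:,:2]*1000).astype(np.float32));print('plate',np.round(r[0],1),np.round(r[1],1),round(r[2],1))
def lane(x,y,cx,cy,yaw):
    a=np.radians(yaw);return cx+x*np.cos(a)-y*np.sin(a),cy+x*np.sin(a)+y*np.cos(a)
E
python3 -c "
from h import *
p=bot.read_camera('top');bis(p);platefit(p)
p=bot.read_camera('wrist');bis(p);platefit(p)
t=lane(-.185,-.010,.5705,.3225,-6);print(t);go(*t,.12,-96)"
```

```text
1 0.54 rect [ 579.5 -297.2] [166.9 145.1] ztop 25.2 tilt [-0. -0.]
2 0.8 rect [652.8 -14.3] [56.9 40.6] ztop 77.2 tilt [0.01 0.  ]
3 0.62 rect [589.7 384.3] [54.5 52.6] ztop 15.5 tilt [-0.01  0.01]
plate [571.  321.4] [241.7 152.4] 84.3
1 0.58 rect [580.3 -86. ] [57.6 56.9] ztop 14.4 tilt [-0. -0.]
2 0.72 rect [633.5 -12.9] [56.7 24.6] ztop 76.4 tilt [0.02 0.  ]
3 0.25 rect [ 520.1 -208.9] [ 2. 21.] ztop 5.1 tilt [-0.09  1.16]
plate [489.7 210.1] [ 3.8 17.5] 77.0
(np.float64(0.38546816472419293), np.float64(0.3318925467508332))
t 32.45 pos [ 0.5312 -0.0077  0.1042] tooly -91.78 -> shift mm [-156.2 -334.8  -15.9] spin 4.22 len 370
```

Request:
send_rows(deltas="-0.003 -0.006 0 0; -0.009 -0.019 0 0; -0.0173 -0.037 0 0; -0.0278 -0.0596 0 0; -0.0405 -0.0868 0 0")

```text
t: 32.95
eef_pos: [0.4931, 0.081, 0.1044]
tool_rot: [0.0, 1.0, -0.016, 0.0]
contact_force: [0.0, 0.8, -1.9]
gripper_width: 0.217
grasp_force: 98.7
```

Request:
send_rows(deltas="-0.0127 -0.0271 0 0; -0.0253 -0.0542 0 0; -0.038 -0.0813 0 0; -0.0506 -0.1084 0 0; -0.0633 -0.1355 0 0")

```text
t: 33.45
eef_pos: [0.4333, 0.2194, 0.1044]
tool_rot: [-0.0, 1.0, -0.015, -0.0]
contact_force: [1.0, 0.5, -2.4]
gripper_width: 0.217
grasp_force: 98.7
```

Request:
send_rows(deltas="-0.0127 -0.0271 0 0.9; -0.0253 -0.0542 0 1.8; -0.037 -0.0795 0 2.7; -0.0455 -0.0975 0 3.6; -0.0525 -0.1125 0 4.2")

```text
t: 33.95
eef_pos: [0.384, 0.3338, 0.1042]
tool_rot: [-0.0, 0.999, -0.051, -0.0]
contact_force: [0.2, -0.2, -2.1]
gripper_width: 0.218
grasp_force: 98.7
```

Request:
send_rows(deltas="0 0 0.004 0; 0 0 0.012 0; 0 0 0.024 0; 0 0 0.036 0; 0 0 0.042 0")

```text
t: 34.45
eef_pos: [0.3849, 0.3306, 0.0607]
tool_rot: [0.001, 0.999, -0.053, -0.001]
contact_force: [0.2, 0.2, -2.4]
gripper_width: 0.215
grasp_force: 98.7
```

```bash
python3 -c "
from h import *
p=bot.read_camera('top');bis(p)
t=lane(-.185,-.010,.5705,.3225,-6);go(*t,.0525,-96)"
```

```text
1 0.92 rect [578.8 -86.4] [50.2 58. ] ztop 15.3 tilt [0.01 0.  ]
2 0.86 rect [502.8 316.1] [50.4 48.7] ztop 33.3 tilt [-0.01 -0.  ]
3 0.53 rect [589.4 384. ] [54.2 52.3] ztop 15.3 tilt [0.01 0.01]
3 0.19 rect [501.6 315.5] [52.3 53.5] ztop 33.2 tilt [-0.01 -0.  ]
t 34.65 pos [0.3856 0.3315 0.0622] tooly -96.02 -> shift mm [-0.2 -0.3  9.7] spin -0.02 len 10
```

Request:
send_rows(deltas="0 0 0.003 0; 0 0 0.007 0; 0 0 0.0092 0; 0 0 0.0092 0; 0 0 0.0092 0")

```text
t: 35.15
eef_pos: [0.3853, 0.3319, 0.0531]
tool_rot: [0.0, 0.999, -0.052, -0.0]
contact_force: [-0.1, -0.2, -1.8]
gripper_width: 0.216
grasp_force: 98.7
```

Request:
send_rows(deltas="0.008 0 0 0; 0.026 0 0 0; 0.054 0 0 0; 0.004 0 0 0; -0.046 0 0 0")

```text
t: 35.65
eef_pos: [0.3426, 0.3358, 0.0536]
tool_rot: [-0.001, 0.998, -0.055, 0.002]
contact_force: [-2.1, 2.2, -2.3]
gripper_width: 0.218
grasp_force: 98.9
```

Request:
send_rows(deltas="-0.03 0 0 0; -0.035 0 0 0; -0.035 0 0 0")

```text
t: 35.95
eef_pos: [0.3046, 0.341, 0.0533]
tool_rot: [-0.0, 0.999, -0.051, 0.0]
contact_force: [0.2, -0.7, -1.0]
gripper_width: 0.214
grasp_force: 98.8
```

```bash
python3 -c "
from h import *
p=bot.read_camera('top');bis(p);platefit(p);save(p,'top3');cv2.imwrite('pics/c3.png',cv2.resize(p['img'][120:260,80:240],None,fx=4,fy=4)[...,::-1])
go(.45,.2,.12,-91.8)"
```

```text
1 0.92 rect [579.5 -86.1] [56.  55.1] ztop 15.6 tilt [-0.    0.01]
2 0.62 rect [577.7 299.8] [49.7 49.4] ztop 15.2 tilt [-0.01 -0.01]
3 0.64 rect [588.8 384.8] [51.  52.6] ztop 15.1 tilt [ 0.   -0.01]
3 0.58 rect [ 579.6 -298.2] [164.6 144.7] ztop 25.1 tilt [-0. -0.]
plate [572.1 324.3] [244.9 155.3] 84.6
t 36.2 pos [0.3063 0.3403 0.0533] tooly -96.07 -> shift mm [157.8 124.3 -66.5] spin -4.27 len 212
```

View pics/c3.png

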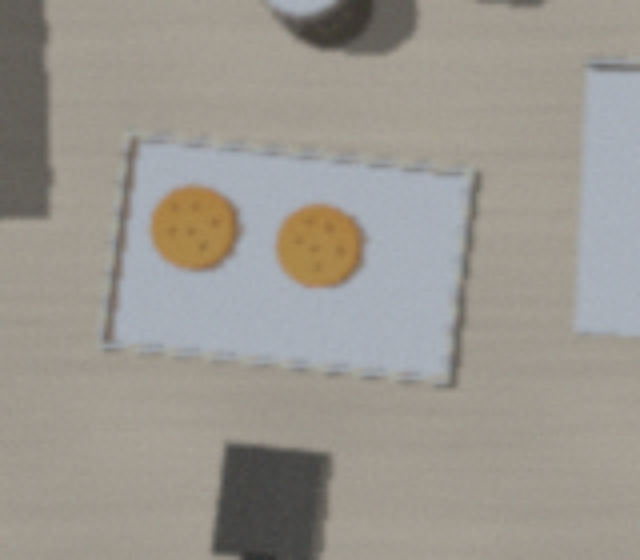

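Request:
send_rows(deltas="0 0 -0.04 0; 0.035 0.03 -0.0665 0; 0.07 0.062 -0.0665 0; 0.1 0.095 -0.0665 -2; 0.12 0.13 -0.0665 -4.3")

```text
t: 36.7
eef_pos: [0.4135, 0.1968, 0.1204]
tool_rot: [-0.0, 1.0, -0.015, 0.002]
contact_force: [1.5, 0.0, -1.4]
gripper_width: 0.216
grasp_force: 98.9
```

Request:
send_rows(deltas="0 0.045 0 0; 0 0.09 0 0; 0 0.135 0 0; 0 0.18 0 0; 0 0.225 0 0")

```text
t: 37.2
eef_pos: [0.4041, -0.0288, 0.1199]
tool_rot: [0.0, 1.0, -0.015, 0.0]
contact_force: [1.2, -0.3, -1.1]
gripper_width: 0.221
grasp_force: 98.9
```

Request:
send_rows(deltas="0 0.02 0 0; 0 0.05 0 0; 0 0.06 0 0; 0 0.06 0 0; 0 0.06 0 0")

```text
t: 37.7
eef_pos: [0.4023, -0.0859, 0.1196]
tool_rot: [-0.0, 1.0, -0.015, -0.0]
contact_force: [-0.5, 1.5, -1.3]
gripper_width: 0.219
grasp_force: 99.0
```

```bash
python3 -c "
from h import *
go(.41,-.0812,.046,-91.8);p=bot.read_camera('wrist');bis(p)"
```

```text
t 37.7 pos [ 0.4023 -0.0859  0.1196] tooly -91.69 -> shift mm [ 7.5 -4.9 73.6] spin 0.11 len 74
1 0.59 rect [533.3  32.3] [148.8  33.9] ztop 3.6 tilt [0. 0.]
```

Request:
send_rows(deltas="0.005 -0.005 0.02 0; 0.005 -0.005 0.045 0; 0.005 -0.005 0.065 0; 0.005 -0.005 0.074 0; 0.005 -0.005 0.074 0")

```text
t: 38.4
eef_pos: [0.407, -0.0811, 0.045]
tool_rot: [0.0, 1.0, -0.014, -0.001]
contact_force: [0.4, -0.4, -1.3]
gripper_width: 0.22
grasp_force: 99.1
```

Request:
send_rows(deltas="0 0 0.001 0; 0 0 0.002 0; 0 0 0.0028 0; 0 0 0.0028 0")

```text
t: 38.8
eef_pos: [0.4079, -0.0813, 0.0433]
tool_rot: [-0.0, 1.0, -0.014, 0.001]
contact_force: [-0.8, 0.8, 1.1]
gripper_width: 0.219
grasp_force: 99.3
```

```bash
python3 -c "
from h import *
print(np.round(bot.get_obs()['contact_force'],1));go(.5512,-.086,.043,-91.8)"
```

```text
[-0.8  0.8  1.1]
t 38.8 pos [ 0.4079 -0.0813  0.0433] tooly -91.66 -> shift mm [143.4   0.5   0.4] spin 0.14 len 143
```

Request:
send_rows(deltas="0.006 0 0.0004 0; 0.016 0 0.0004 0; 0.028 0 0.0004 0; 0.04 0 0.0004 0; 0.052 0 0.0004 0")

```text
t: 39.3
eef_pos: [0.4593, -0.0835, 0.0431]
tool_rot: [-0.0, 1.0, -0.015, -0.0]
contact_force: [-7.1, -0.3, 15.6]
gripper_width: 0.216
grasp_force: 101.5
```

Request:
send_rows(deltas="0.012 0 0 0; 0.024 0 0 0; 0.034 0 0 0; 0.044 0 0 0; 0.054 0 0 0")

```text
t: 39.8
eef_pos: [0.5134, -0.0852, 0.0432]
tool_rot: [-0.0, 1.0, -0.015, -0.0]
contact_force: [-7.1, 0.4, 13.9]
gripper_width: 0.216
grasp_force: 101.1
```

Request:
send_rows(deltas="0.008 0 0 0; 0.016 0 0 0; 0.024 0 0 0; 0.032 0 0 0; 0.0373 0 0 0")

```text
t: 40.3
eef_pos: [0.551, -0.0863, 0.0433]
tool_rot: [-0.0, 1.0, -0.015, 0.0]
contact_force: [-6.2, -0.2, 11.2]
gripper_width: 0.215
grasp_force: 100.8
```

Request:
send_rows(deltas="0 0 0 0; 0 0 -0.004 0; 0 0 -0.011 0; 0 0 -0.023 0; 0 0 -0.037 0")

```text
t: 40.8
eef_pos: [0.5503, -0.0855, 0.0802]
tool_rot: [0.0, 1.0, -0.015, -0.0]
contact_force: [0.5, 0.2, -1.6]
gripper_width: 0.218
grasp_force: 98.9
```

Request:
send_rows(deltas="-0.003 0 -0.01 0; -0.008 0 -0.02 0; -0.014 0 -0.025 0; -0.02 0 -0.025 0; -0.022 0 -0.025 0")

```text
t: 41.3
eef_pos: [0.5273, -0.0848, 0.1042]
tool_rot: [-0.0, 1.0, -0.015, -0.001]
contact_force: [0.2, -0.6, -1.8]
gripper_width: 0.215
grasp_force: 98.9
```

```bash
python3 -c "
from h import *
p=bot.read_camera('top');bis(p);platefit(p);lm(p,['plate'])
p=bot.read_camera('wrist');bis(p)
t=lane(-.220,-.068,.5705,.3225,-6);print(t);go(*t,.104,-96)"
```

```text
1 0.73 rect [770.8 190.6] [11.5 24.3] ztop 117.0 tilt [0.03 0.04]
1 0.7 rect [645.8 -87.7] [44.9 54.4] ztop 76.9 tilt [0.01 0.  ]
1 0.62 rect [578.  301.2] [55.3 52.3] ztop 15.3 tilt [-0.   -0.02]
2 0.63 rect [576.5 301. ] [53.  49.8] ztop 15.4 tilt [-0.   -0.02]
2 0.46 rect [747.7 298.4] [55.6 57.4] ztop 100.1 tilt [-0.   -0.01]
3 0.61 rect [589.5 384.1] [52.8 54.9] ztop 15.1 tilt [-0.01  0.01]
3 0.35 rect [646.7 -88. ] [47.6 56.3] ztop 76.9 tilt [0.01 0.  ]
plate [570.2 322.6] [241.7 153.6] 84.0
plate [([0.5733, 0.3249, -0.0011], 0.88), ([0.7548, -0.2618, -0.0016], 0.33)]
1 0.91 rect [630.4 -89.2] [56.8 25.8] ztop 76.5 tilt [0.02 0.  ]
2 0.59 rect [ 582.8 -243.6] [ 62.1 147.5] ztop 25.1 tilt [-0.  0.]
(np.float64(0.34459724751677945), np.float64(0.27786877303384117))
t 41.8 pos [ 0.5287 -0.085   0.1043] tooly -91.67 -> shift mm [-1.946e+02 -3.574e+02  3.000e-01] spin 4.33 len 407
```

Request:
send_rows(deltas="-0.0037 -0.0068 0 0; -0.011 -0.0203 0 0; -0.0216 -0.0397 0 0; -0.0346 -0.0636 0 0; -0.0505 -0.0926 0 0")

```text
t: 42.3
eef_pos: [0.4805, 0.0096, 0.1045]
tool_rot: [0.0, 1.0, -0.015, 0.0]
contact_force: [-0.5, 0.9, -3.0]
gripper_width: 0.219
grasp_force: 98.9
```

Request:
send_rows(deltas="-0.0158 -0.0289 0 0; -0.0315 -0.0579 0 0; -0.0473 -0.0868 0 0; -0.063 -0.1158 0 0; -0.0788 -0.1447 0 0")

```text
t: 42.8
eef_pos: [0.4052, 0.1575, 0.1045]
tool_rot: [-0.0, 1.0, -0.014, -0.0]
contact_force: [0.4, 0.1, -2.6]
gripper_width: 0.213
grasp_force: 98.9
```

Request:
send_rows(deltas="-0.0158 -0.0289 0 0.9; -0.0315 -0.0579 0 1.8; -0.0462 -0.085 0 2.7; -0.0567 -0.1042 0 3.6; -0.0653 -0.12 0 4.3")

```text
t: 43.3
eef_pos: [0.3431, 0.2796, 0.1044]
tool_rot: [-0.0, 0.999, -0.051, -0.0]
contact_force: [0.7, 0.1, -0.6]
gripper_width: 0.212
grasp_force: 98.8
```

Request:
send_rows(deltas="0 0 0.004 0; 0 0 0.012 0; 0 0 0.024 0; 0 0 0.036 0; 0 0 0.042 0")

```text
t: 43.8
eef_pos: [0.3445, 0.2763, 0.0614]
tool_rot: [0.001, 0.999, -0.053, -0.0]
contact_force: [-0.1, -0.3, -2.6]
gripper_width: 0.219
grasp_force: 98.8
```

```bash
python3 -c "
from h import *
p=bot.read_camera('top');bis(p);print(np.round(bot.get_obs()['q'],2))
t=lane(-.220,-.068,.5705,.3225,-6);go(*t,.053,-96)"
```

```text
1 0.82 rect [460.4 264.4] [53.5 54. ] ztop 34.1 tilt [0.01 0.01]
2 0.77 rect [575.9 299.7] [52.1 52. ] ztop 15.4 tilt [ 0.   -0.01]
2 0.72 rect [747.6 299.4] [58.8 56.9] ztop 99.9 tilt [-0.   -0.01]
2 0.37 rect [ 774.1 -142.2] [32.2 33.1] ztop 71.9 tilt [ 0.01 -0.02]
[-1.47  0.52  0.82  2.27 -0.69  0.61 -1.81]
t 44.0 pos [0.3449 0.2773 0.0625] tooly -96.04 -> shift mm [-0.3 -0.6  9.5] spin -0.04 len 9
```

Request:
send_rows(deltas="0 0 0.003 0; 0 0 0.007 0; 0 0 0.0095 0; 0 0 0.0095 0; 0 0 0.0095 0")

```text
t: 44.5
eef_pos: [0.3445, 0.2778, 0.0529]
tool_rot: [0.0, 0.999, -0.052, -0.0]
contact_force: [-0.3, -0.1, -1.0]
gripper_width: 0.221
grasp_force: 98.8
```

Request:
send_rows(deltas="0.008 0 0 0; 0.026 0 0 0; 0.054 0 0 0; 0.004 0 0 0; -0.046 0 0 0")

```text
t: 45.0
eef_pos: [0.3017, 0.282, 0.0533]
tool_rot: [-0.001, 0.998, -0.056, 0.002]
contact_force: [-1.2, 1.8, -1.7]
gripper_width: 0.22
grasp_force: 99.0
```

Request:
send_rows(deltas="-0.01 0 0 0; -0.012 0 0 0; -0.012 0 0 0")

```text
t: 45.3
eef_pos: [0.2879, 0.2845, 0.0533]
tool_rot: [-0.001, 0.999, -0.052, 0.001]
contact_force: [1.1, -0.6, -1.3]
gripper_width: 0.22
grasp_force: 98.9
```

```bash
python3 -c "
from h import *
p=bot.read_camera('top');bis(p);platefit(p);cv2.imwrite('pics/c4.png',cv2.resize(p['img'][120:260,80:240],None,fx=4,fy=4)[...,::-1])
go(.4,.2,.15,-91.8)"
```

```text
1 0.77 rect [537.  246.3] [54.2 52.9] ztop 15.2 tilt [ 0. -0.]
1 0.55 rect [384.7 275.3] [60.5 78.5] ztop 19.1 tilt [-0.01 -0.  ]
1 0.42 rect [ 580.3 -297.2] [167.  146.1] ztop 25.2 tilt [-0.  0.]
2 0.63 rect [577.3 301.7] [52.3 52.9] ztop 15.0 tilt [-0.01 -0.  ]
2 0.3 rect [ 580.3 -297.2] [167.  146.1] ztop 25.2 tilt [-0. -0.]
3 0.92 rect [589.7 385.5] [52.7 51.9] ztop 15.0 tilt [ 0.   -0.01]
3 0.53 rect [385.  273.4] [63.1 77.1] ztop 18.9 tilt [-0.01 -0.  ]
plate [570.3 322.1] [241.6 156.9] 84.6
t 45.55 pos [0.2881 0.2839 0.053 ] tooly -96.05 -> shift mm [120.2  71.6 -96.9] spin -4.25 len 170
```

View pics/c4.png

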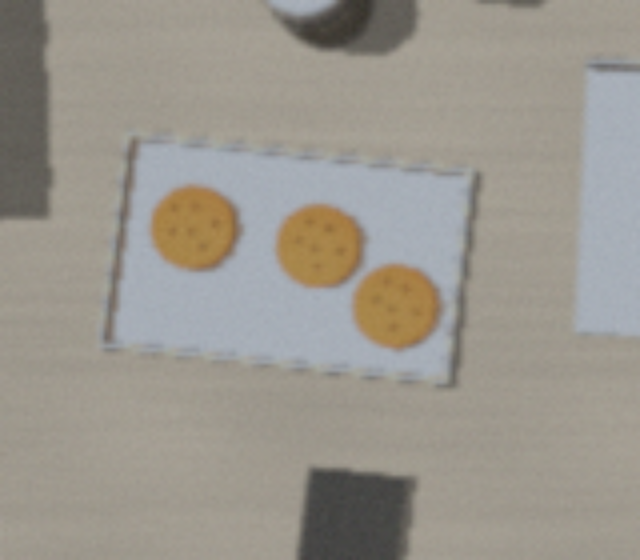

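Request:
send_rows(deltas="0 0 -0.04 0; 0.03 0.015 -0.075 0; 0.065 0.035 -0.097 0; 0.095 0.055 -0.097 -1.5; 0.12 0.072 -0.097 -2.5")

```text
t: 46.05
eef_pos: [0.4009, 0.1987, 0.1509]
tool_rot: [-0.001, 1.0, -0.03, 0.001]
contact_force: [0.1, 0.4, -2.0]
gripper_width: 0.215
grasp_force: 99.1
```

Request:
send_rows(deltas="0.012 0.045 0 0; 0.024 0.09 0 0; 0.036 0.135 0 0; 0.048 0.18 0 0; 0.06 0.225 0 0")

```text
t: 46.55
eef_pos: [0.4452, -0.0308, 0.15]
tool_rot: [0.0, 1.0, -0.031, 0.0]
contact_force: [0.9, 0.4, -1.5]
gripper_width: 0.216
grasp_force: 99.1
```

Request:
send_rows(deltas="0.008 0.045 0 0; 0.016 0.09 0 0; 0.024 0.135 0 0; 0.032 0.18 0 0; 0.04 0.225 0 0")

```text
t: 47.05
eef_pos: [0.471, -0.258, 0.1497]
tool_rot: [0.0, 1.0, -0.031, -0.0]
contact_force: [0.3, -0.1, -1.3]
gripper_width: 0.216
grasp_force: 99.1
```

```bash
python3 -c "
from h import *
go(.4854,-.3249,.12,-93.5)"
```

```text
t 47.05 pos [ 0.471  -0.258   0.1497] tooly -93.52 -> shift mm [18.5 65.9 29.8] spin -0.02 len 75
```

Request:
send_rows(deltas="0 0.03 0.01 0; 0.005 0.055 0.02 0; 0.0185 0.0659 0.02 0; 0.0185 0.0659 0.02 0; 0.0185 0.0659 0.02 0")

```text
t: 47.55
eef_pos: [0.4852, -0.3226, 0.1296]
tool_rot: [-0.0, 1.0, -0.031, -0.0]
contact_force: [0.2, 1.0, -2.5]
gripper_width: 0.219
grasp_force: 99.0
```

```bash
python3 -c "
from h import *
from scipy.spatial.transform import Rotation as R
p=bot.read_camera('wrist');o=bot.get_obs();q=o['tool_rot'];M=R.from_quat([q[1],q[2],q[3],q[0]]).as_matrix()
m=bot.masks_of(p,'lifter_grip')[0]['mask'];c=cloud(p);P=c[m&(p['depth']>0)]
T=(P-o['eef_pos'])@M*1000
B=T[(T[:,2]>30)&(T[:,2]<48)]
print(len(B),'x range',np.percentile(B[:,0],[.2,1,5,99.8]),'y',np.percentile(B[:,1],[.3,99.7]),'z',np.percentile(B[:,2],[5,50,95]))
S=B[(abs(B[:,1])>18)];print('rear edge x',np.percentile(S[:,0],[.3,1,2]))
for a in(60,75,90,105):
  s=B[abs(B[:,0]-a)<5];print(a,np.round(np.percentile(s[:,1],[.5,99.5]),1),np.round(np.median(s[:,2]),1))
H=T[(T[:,2]<-5)&(T[:,2]>-35)];print('handle',np.percentile(H[:,0],[.5,99.5]),np.percentile(H[:,1],[.5,99.5]),np.median(H[:,2]))
edges(p,-3.5)
go(.4854,-.3249,.12,-93.5)"
```

```text
15413 x range [ 59.01901412  60.06371747  63.24823721 117.27285114] y [-32.09423491  33.57604125] z [37.6438305  39.05458331 40.18361884]
rear edge x [61.16839482 61.72500389 62.262877  ]
60 [-31.4  33.4] 38.1
75 [-31.8  33.5] 39.1
90 [-32.1  33.1] 39.1
105 [-31.8  33.4] 39.1
handle [-28.9069097   39.44961651] [-8.9306534  10.40892923] -20.858867346650392
foam-axes origin [ 597.11064787 -262.036017  ]
head y no low
head x low [-63.2  -0.1] top nearest below/above [-6.  -5.6]
slot y low [51.8 57.8] top nearest below/above [47.1 56.9]
blade y no low
blade x low [-50.1 -36.9] top nearest below/above [-38.1 -37.4]
blade x2 no low
neck y no low
stem tip x low [ 0.6 46.6] top nearest below/above [nan nan]
t 47.65 pos [ 0.4852 -0.3216  0.1297] tooly -93.45 -> shift mm [0.4 3.3 9.7] spin 0.05 len 10
```

Request:
send_rows(deltas="-0.0035 0.0025 0.01 0; -0.0035 0.0025 0.03 0; -0.0035 0.0025 0.05 0; -0.0035 0.0025 0.059 0; -0.0035 0.0025 0.059 0")

```text
t: 48.15
eef_pos: [0.4811, -0.3237, 0.0696]
tool_rot: [-0.001, 1.0, -0.03, -0.001]
contact_force: [-0.8, -0.0, -1.4]
gripper_width: 0.215
grasp_force: 99.0
```

Request:
send_rows(deltas="0 0 0 0; 0 0 0 0")

```text
t: 48.35
eef_pos: [0.4826, -0.325, 0.0718]
tool_rot: [0.0, 1.0, -0.03, 0.001]
contact_force: [-1.0, -0.9, -1.5]
gripper_width: 0.214
grasp_force: 99.0
```

```bash
python3 -c "
from h import *
p=bot.read_camera('wrist');ortho(p,.46,.64,-.41,-.26,'o5',4)
cv2.imwrite('pics/w7.png',np.vstack([cv2.resize(p['img'][:200,120:400],None,fx=2.8,fy=2.8)])[...,::-1])
edges(p,-3.5);go(.4816,-.3239,.05,-93.5)"
```

```text
foam-axes origin [ 597.11064787 -262.036017  ]
head y no low
head x low [-63.1  -0.3] top nearest below/above [-5.4 -5.3]
slot y low [53.5 58. ] top nearest below/above [56.7 57. ]
blade y no low
blade x low [-59.  -36.3] top nearest below/above [-41.8 -41.4]
blade x2 low [-59.  -36.3] top nearest below/above [-41.9 -41.8]
neck y low [-48.  -17.7] top nearest below/above [-48.  -17.8]
stem tip x low [ 0.3 28.7] top nearest below/above [nan nan]
t 48.4 pos [ 0.4826 -0.325   0.0718] tooly -93.47 -> shift mm [-1.1 -1.1 21.8] spin 0.03 len 22
```

View pics/w7.png

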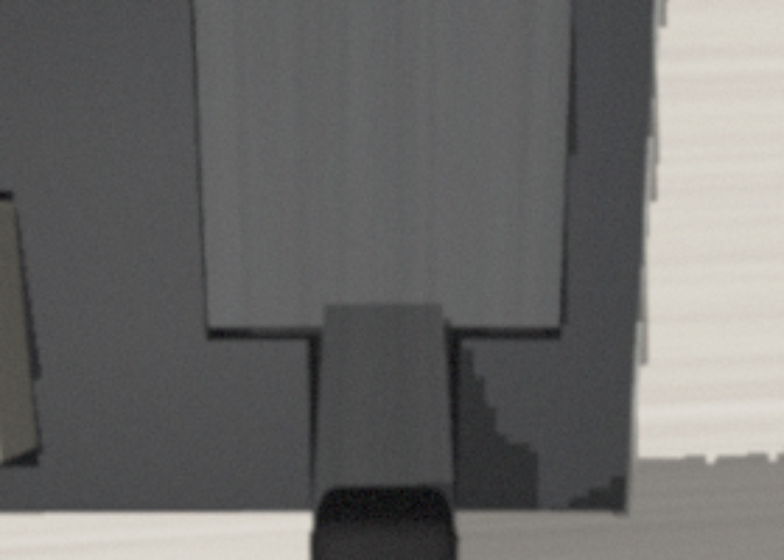

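View pics/o5.png

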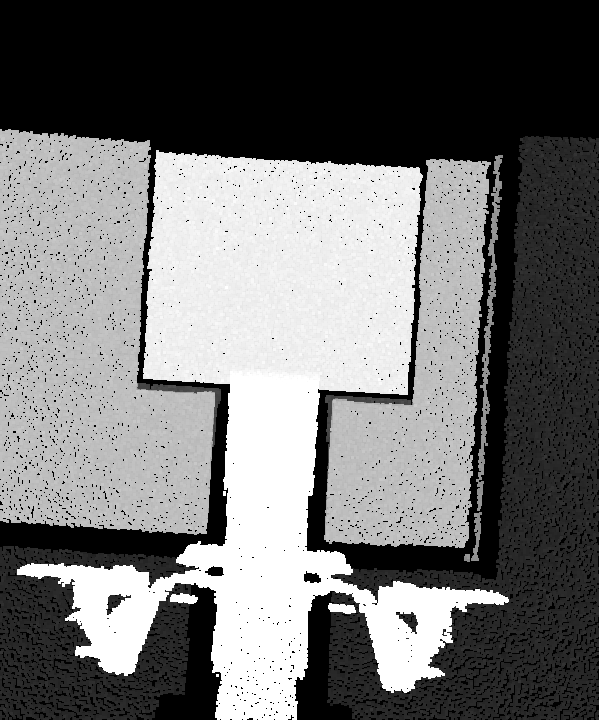

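Request:
send_rows(deltas="0 0 0.005 0; 0 0 0.009 0; 0 0 0.012 0; 0 0 0.015 0; 0 0 0.018 0")

```text
t: 48.9
eef_pos: [0.482, -0.3246, 0.0526]
tool_rot: [-0.0, 1.0, -0.03, -0.0]
contact_force: [-0.5, 0.2, -1.4]
gripper_width: 0.216
grasp_force: 99.0
```

Request:
send_rows(deltas="0 0 0.002 0; 0 0 0.004 0; 0 0 0.006 0; 0 0 0.008 0; 0 0 0.008 0")

```text
t: 49.4
eef_pos: [0.4821, -0.3248, 0.0455]
tool_rot: [-0.0, 1.0, -0.03, 0.0]
contact_force: [-2.7, 1.6, 5.6]
gripper_width: 0.216
grasp_force: 100.4
```

```bash
python3 -c "
from h import *
o=bot.get_obs();print(np.round(o['contact_force'],1),np.round(o['torque'],2));go(.4816,-.3239,.045,-93.5)"
```

```text
[-2.7  1.6  5.6] [0.37 0.29 0.06]
t 49.4 pos [ 0.4821 -0.3248  0.0455] tooly -93.49 -> shift mm [-0.5 -0.8  0.5] spin 0.01 len 1
```

Request:
send_rows(deltas="0 0 0 0; 0 0 0 0; 0 0 0 0; 0 0 0 0; 0 0 -0.01 0", claw=0.6, force=20)

```text
t: 49.9
eef_pos: [0.4814, -0.3241, 0.0543]
tool_rot: [-0.0, 1.0, -0.03, -0.001]
contact_force: [-0.0, -0.5, -0.0]
gripper_width: 0.598
grasp_force: 0.0
```

Request:
send_rows(deltas="-0.005 0 -0.03 0; -0.02 0 -0.065 0; -0.04 0 -0.1 0; -0.06 0 -0.12 0; -0.06 0 -0.12 0")

```text
t: 50.4
eef_pos: [0.4207, -0.3225, 0.1779]
tool_rot: [0.0, 0.999, -0.032, 0.002]
contact_force: [-0.2, 0.4, -0.8]
gripper_width: 0.599
grasp_force: 0.0
```

```bash
python3 -c "
from h import *
p=bot.read_camera('wrist');save(p,'w8');ortho(p,.46,.65,-.41,-.2,'o6',3)
m=bot.masks_of(p,'lifter_grip')[0]['mask'];c=cloud(p);P=c[m&(p['depth']>0)]
H=P[P[:,2]>.05];B=P[(P[:,2]<.015)]
for n,S in(('handle',H),('blade',B)):
  A=np.c_[S[:,:2],np.ones(len(S))];f=np.linalg.lstsq(A,S[:,2],rcond=None)[0];r=cv2.minAreaRect((S[:,:2]*1000).astype(np.float32))
  print(n,len(S),'slope',np.round(f[:2],3),'z',np.round(np.percentile(S[:,2],[5,50,95])*1000,1),np.round(r[0],1),np.round(r[1],1),round(r[2],1))
rect(p,'probe_center',.03);edges(p,-3.5)
p=bot.read_camera('top');bis(p);platefit(p);rect(p,'probe_center',.03)
cv2.imwrite('pics/top9.png',cv2.resize(p['img'],(800,600))[...,::-1])"
```

```text
handle 2700 slope [ 0.061 -0.004] z [60.  62.8 65.2] [ 475.1 -325.8] [19.6 79.1] 86.9
blade 3137 slope [ 0.044 -0.003] z [6.3 8.  9.9] [ 500.4 -326.3] [ 68.3 149.2] 85.5
probe_center 0.66 rect mm [ 547.2 -244.3] [24.9 49.3] 89.0 z med/5/95 [39.1 34.8 40.6] n 2038
foam-axes origin [ 597.11064787 -262.036017  ]
head y no low
head x low [-60.6  -2. ] top nearest below/above [-61.  -60.1]
slot y no low
blade y low [-67.5   2.4] top nearest below/above [-67.5   1.8]
blade x low [-55.8  -4. ] top nearest below/above [-37.7   nan]
blade x2 low [-58.6  -4. ] top nearest below/above [-38.3   nan]
neck y low [-47.6 -18.3] top nearest below/above [-28.3 -18.1]
stem tip x no low
1 0.52 rect [536.6 247.7] [55.1 52.8] ztop 15.1 tilt [0.01 0.  ]
2 0.6 rect [577.9 299.8] [54.7 53.7] ztop 15.0 tilt [0.   0.01]
3 0.62 rect [588.9 384.9] [53.3 53.5] ztop 15.1 tilt [-0.01 -0.01]
plate [570.2 323.3] [246.4 154.8] 84.2
probe_center 0.76 rect mm [ 547.9 -245. ] [25.3 49.8] 87.8 z med/5/95 [37.4 32.3 41.9] n 170
```

View pics/w8.png

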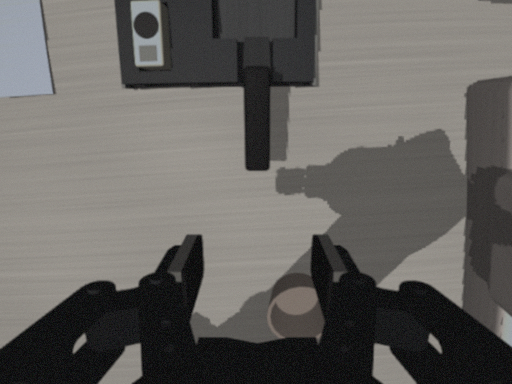

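View pics/top9.png

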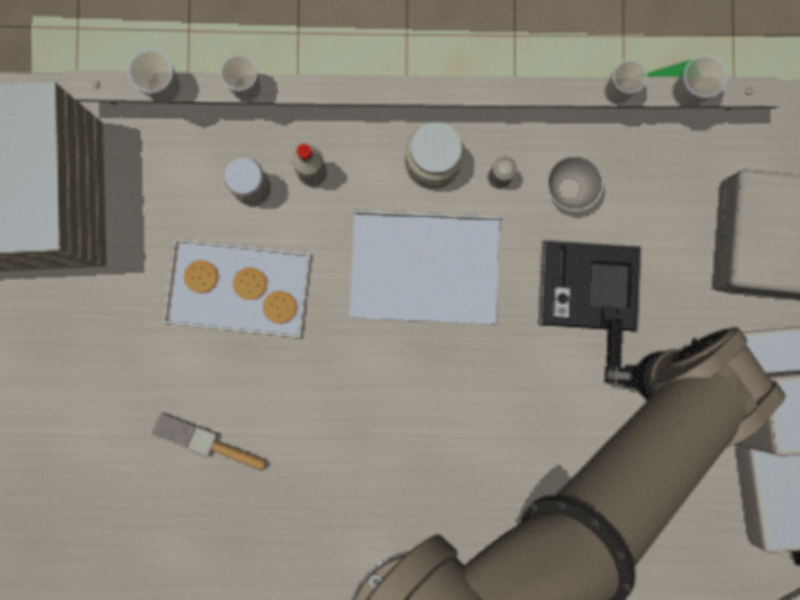

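Request:
send_rows(deltas="0.03 0 -0.02 0; 0.06 0 -0.05 0; 0.08 0 -0.06 0; 0.085 0 -0.06 0; 0.085 0 -0.06 0")

```text
t: 51.35
eef_pos: [0.5069, -0.3258, 0.2339]
tool_rot: [-0.0, 1.0, -0.03, -0.001]
contact_force: [-1.4, -0.5, 0.1]
gripper_width: 0.601
grasp_force: 0.0
```

```bash
cat >> h.py <<'E'
def seated(p):
    c=cloud(p);ok=p['depth']>0;a=np.radians(-3.5);X=np.array([np.cos(a),np.sin(a)]);Y=np.array([-np.sin(a),np.cos(a)])
    e=(c[...,:2]-np.array([.5802,-.3307]));f=np.stack([e@X,e@Y],-1)*1000;z=c[...,2]*1000
    for s in range(-130,45,10):
        k=ok&(abs(f[...,0]-s)<4)&(abs(f[...,1])<(7 if s<-50 else 25))&((abs(f[...,1])>14)|(s<-50))
        if k.sum()>10: print(s,np.round(np.percentile(z[k],[10,50,90]),1),end=' | ')
    print()
    for n,s,lim in(('bladeR/L',0,.5),):
        k=ok&(abs(f[...,0])<25)&(abs(f[...,1])<45)&(z<15);P=f[k][:,1];print('low y',np.percentile(P,[.5,99.5]))
E
python3 -c "
from h import *
p=bot.read_camera('wrist');seated(p);ortho(p,.42,.66,-.42,-.2,'o7',2.5)
"
```

```text
-130 [66.  66.9 67.5] | -120 [66.  66.9 67.7] | -110 [65.9 66.7 67.6] | -100 [65.9 66.9 67.6] | -90 [65.9 66.8 67.7] | -80 [66.  66.8 67.5] | -70 [65.9 66.8 67.7] | -60 [300.4 307.9 313. ] | -50 [ 23.8 320.4 322.3] | -40 [ 6.1 18.4 25.4] | -30 [5.8 6.8 7.8] | -20 [6.2 7.1 7.9] | -10 [6. 7. 8.] | 0 [6.1 7.  7.9] | 10 [6.  6.9 7.8] | 20 [5.8 6.8 7.9] | 30 [5.9 6.9 7.9] | 40 [ 4.5 15.9 25.5] | 
low y [-35.04858981  34.51411621]
```

View pics/o7.png

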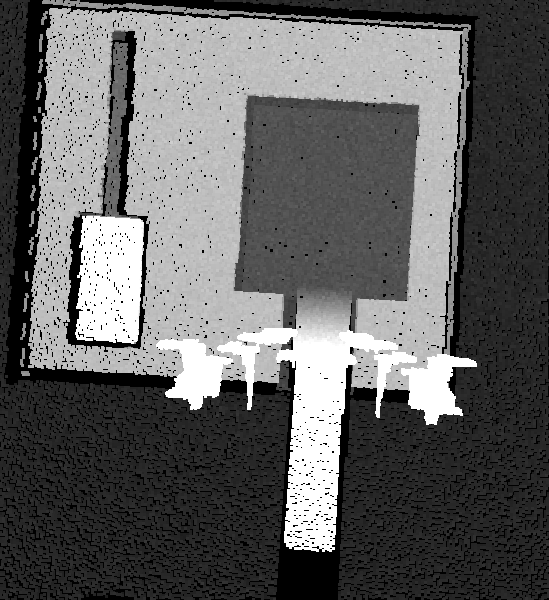

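The lifter lies flat, with its blade top at 7 mm and its handle level at 67 mm. The probe is seated with its head 14 mm out of the foam, and all three biscuits lie flat on the plate.

```bash
python3 -c "
from station import bot
print(bot.hand_in())"
```

```text
the job is handed in; nothing more can be done
None
```

All three biscuits lie flat on the serving plate, the lifter and probe thermometer are seated level in their foam pockets and released, and the job is handed in; no verdict came back. The biscuits were slid off the blade by a quick backward pull about 12 mm above the plate's floor, not tipped, because the interface gives no tilt.

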